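# Sort keyed plaster baluster feet on two gauge shafts

### The arm

A 6-joint arm with a two-finger parallel gripper is mounted at the origin on the work surface. World frame = base frame: x ahead of the robot, y to its left, z up, the work surface at z = 0. Lengths are in mm, angles in rad, forces in N, time in s.
With the tool pointing down it reaches from about 275 to 1000 mm from the base axis. Payload 8.4 kg.
Tool frame: the origin (TCP) lies at the very end of the fingers, on their centre line; the grasp point (between the pads) lies 19 mm behind it; z points along the fingers, y is the direction in which the jaws open and shut (so a half turn about z gives the same grasp; the last joint's range is limited). The gripper opens to 85 mm and grips with 20 to 120 N. Pads are 22 mm wide; open, the fingers measure 114 mm over their backs; the gripper's body (76 mm by 85 mm) begins 54 mm behind the grasp point. The pads swing forward as they close: fully open they stand 13 mm farther back than shut.
Start: joints at [1.207, 0.353, 1.633, -0, 1.155, -0.002], TCP at [221.223, 584.541, 231.281] pointing down, gripper open.
Joint ranges: [-2.63, 2.63], [-0.92, 2.1], [0.06, 2.66], [-1.3, 4.44], [0, 2.69], [-3.02, 3.02]. Speed limits (rad/s): [2.22, 2.22, 2.79, 3.14, 3.14, 3.14].

### API

Orientations are given as [roll, pitch, yaw] about the fixed x, y, z axes, in that order (R = Rz(yaw) Ry(pitch) Rx(roll)).
In Python, from rig import readout, grab_frame, calibration, r gives the robot as it stands. The module is installed in compiled form; this text tells all that it offers.
- The arm moves only by the tool play_rows, never from a script. Its argument "rows" is a list of rows, each a list of 3 entries, a list of its own where there are three numbers: the closure in counts, from 0 (fully open) to 255 (shut), then the shift along the tool's x, y, z in cm, then the turn, a rotation vector about the tool's x, y, z in rad. In form: [[gripper, [dx, dy, dz], [rx, ry, rz]], ...]. A call has 1 to 12 rows; each row is the pose to reach, as a shift and turn from the pose commanded when the call began, along the tool's axes at that moment; what a row does not reach only later rows make up. A row lasts 1/12 s, in which the tool goes at most 41.7 mm and 7.16 degrees, less where a joint would pass 70% of its speed; a pose out of reach is approached as far as the arm can. A call with a gripper value outside its range is refused whole. The fingers move at their own pace and stop on an object; "squeeze" is the grip in N (left out, the last holds). Time passes only in rows, so rows that repeat a pose let the fingers close. It gives the time, the measured TCP pose, the force and the opening at its end, in the units of the state.
- readout.sense(): the state, without advancing time (a new reading comes with each control period).
- grab_frame(name): name is "side" or "top" or "wrist"; returns (picture, depth): 384x512x3 uint8, red, green, blue; 384x512 float32, mm along the optical axis (not along the pixel's ray), 0 where there is no reading.
- calibration(name): a dict with "vfov" (degrees; the focal length in pixels is half the picture's height over the tangent of half this angle, whatever the lens; pixels are square), "cx", "cy" (the principal point, pixels), "k1" (the pictures are not rectified: a ray, as slopes to the right and down, at radius r is drawn at 1 + k1 r^2 times it, then the intrinsics apply), "cam_to_world" (4x4, takes a point from camera to world coordinates). Camera axes: x right, y down, z forward; pixel columns grow to the right and rows downward; lengths in mm; the calibration is good to about 2 mm. A picture is of the moment at which its call begins: read the wrist's pose just before it. calibration takes no time and is no camera call; for the wrist camera it gives the pose at the moment of the call.
- r.sign_off(): hands the job in, once; it reports no verdict.
The state is a dict: "clock": time; "qpos": joint angles; "qvel": joint speeds; "joint_efforts": joint torques, N m; "eef_pos": TCP position; "tcp_rot": TCP orientation; "contact_force": force on the tool from outside, world axes, zero at the start; "wrist_torque": the same for the moment, N m; "opening": opening from 0.0 (shut) to 1.0 (fully open).
Only numpy, scipy, OpenCV 4.12 (cv2) and the standard library are available. Lean on these libraries where they do the work, as an engineer would, in place of code of your own. Each camera call takes 0.05 s, during which the arm holds its last target.

### The job

Sort these three plaster baluster feet by where their keyways lie: two of them each match the keys of one of the gauge shafts, the third fits neither. Try the two on their matching shafts, lowering each until it rests fully home on the flange, and leave them there; stand the misfit upright in the wooden reject tray. Plaster chips, so do not drop the feet or force them, and leave the other things on the bench where they are.

Things in the scene. Friction and masses are not known exactly. Their poses are not given: they have to be found in the camera images.
- foot_straight_centre (a point): Round white plaster casting, 92 mm tall, upright: base 90 mm across, straight neck 62 mm across from 46 mm up to the top. Through bore 36 mm across with two keyways 14 mm wide out to 26 mm from the axis. Point: on the axis, half-way up; z up. Keyways along +x and -x (opposite each other).
- foot_corner_centre (a point): Round white plaster casting, 92 mm tall, upright: base 90 mm across, straight neck 62 mm across from 46 mm up to the top. Through bore 36 mm across with two keyways 14 mm wide out to 26 mm from the axis. Point: on the axis, half-way up; z up. Keyways along +x and +y (at a right angle).
- foot_odd_centre (a point): Round white plaster casting, 92 mm tall, upright: base 90 mm across, straight neck 62 mm across from 46 mm up to the top. Through bore 36 mm across with two keyways 14 mm wide out to 26 mm from the axis. Point: on the axis, half-way up; z up. Keyways along +x and 135 degrees from +x towards +y (cast wrong).
- gauge_straight_seat (a point): Upright steel shaft 32 mm across, 52 mm tall above a 80 mm flange, nose tapered over 7 mm. Two keys 10 mm wide, out to 23 mm from the axis, from the flange to 41 mm up, tops tapered. Point: on the axis on the flange's top (where a casting rests when home), 20 mm above the bench; z up. Keys along +x and -x (opposite each other).
- gauge_corner_seat (a point): Upright steel shaft 32 mm across, 52 mm tall above a 80 mm flange, nose tapered over 7 mm. Two keys 10 mm wide, out to 23 mm from the axis, from the flange to 41 mm up, tops tapered. Point: on the axis on the flange's top (where a casting rests when home), 20 mm above the bench; z up. Keys along +x and +y (at a right angle).
- reject_floor (a point): Fixed square wooden tray for rejects, open on top, 190 mm outside, 170 mm inside, rim 38 mm above the bench. This point is the centre of its inner floor, 5 mm above the bench; x and y lie along its sides, z up.
- foot_straight: The same casting, 0.2 to 0.4 kg; origin at the centre of its underside, axes as at its centre point. It fits the gauge with opposite keys, either way round.
- foot_corner: The same casting, 0.2 to 0.4 kg; origin at the centre of its underside, axes as at its centre point. It fits the gauge with keys at a right angle, one way round only: its +x along the gauge's +x.
- foot_odd: The same casting, 0.2 to 0.4 kg; origin at the centre of its underside, axes as at its centre point. It fits neither gauge and goes in the reject tray.
- gauge_straight: The fixed gauge that carries this shaft: round dark iron base 120 mm across, 12 mm high; origin on its axis at the bench. A casting whose keyways match slides down freely (2 mm play all round); any other stops on the keys, about 40 mm too high.
- gauge_corner: The fixed gauge that carries this shaft: round dark iron base 120 mm across, 12 mm high; origin on its axis at the bench. A casting whose keyways match slides down freely (2 mm play all round); any other stops on the keys, about 40 mm too high.
- console: Bystander: scrolled plaster bracket lying on the bench, 210 x 88 x 104 mm; origin under its centre, x along its length.
- bowl: Bystander: black rubber mixing bowl, 124 mm across, 78 mm tall; origin under its centre.
- modelling_tool: Bystander: thin steel modelling tool lying flat, about 185 mm long along its x, 8 mm thick; origin under its middle.
- tape_roll: Bystander: roll of paper tape lying flat, 100 mm across, 24 mm high; origin under its centre.

How it is judged (in metres and radians):
At the end, for the whole second after the job is handed in: The two matching feet stand home on their gauges (within 5 mm of the axis, at most 4 mm above the flange, tilted under 4.5 degrees); the odd foot stands upright (within 7 degrees) on the reject tray's floor, within 65 mm of its centre along each side; all at rest (horizontal distance between foot_straight_centre and gauge_straight_seat below 0.005 m and z of foot_straight_centre in the frame of gauge_straight_seat between 0.04 and 0.05 m and angle between each of foot_straight_centre, foot_corner_centre's own z axis and vertical below 0.08 rad and horizontal distance between foot_corner_centre and gauge_corner_seat below 0.005 m and z of foot_corner_centre in the frame of gauge_corner_seat between 0.04 and 0.05 m and x of foot_odd_centre in the frame of reject_floor between -0.065 and 0.065 m and y of foot_odd_centre in the frame of reject_floor between -0.065 and 0.065 m and z of foot_odd_centre in the frame of reject_floor below 0.052 m and angle between foot_odd_centre's own z axis and vertical below 0.12 rad and linear speed of each of foot_straight, foot_corner, foot_odd below 0.02 m/s); the robot touches nothing.
It fails at once if foot_straight is dropped (moving faster than 0.8 m/s with no finger on it) (contact force between the fingers and foot_straight below 0.1 N and linear speed of foot_straight above 0.8 m/s).
It fails at once if foot_corner is dropped (moving faster than 0.8 m/s with no finger on it) (contact force between the fingers and foot_corner below 0.1 N and linear speed of foot_corner above 0.8 m/s).
It fails at once if foot_odd is dropped (moving faster than 0.8 m/s with no finger on it) (contact force between the fingers and foot_odd below 0.1 N and linear speed of foot_odd above 0.8 m/s).
It fails at once if a foot is forced on a gauge (more than 100 N between them) (contact force between any of foot_straight, foot_corner, foot_odd and gauge_straight above 100 N or contact force between any of foot_straight, foot_corner, foot_odd and gauge_corner above 100 N).
It fails at once if a bystander is moved more than 30 mm (distance of any of console, bowl, modelling_tool, tape_roll from where it was at the start of the episode above 0.03 m).
It also fails if it takes over 64 s, if anything falls off the work surface, if the arm or the gripper's body presses on something with over 40 N, if the wrist force passes 120 N, or if a joint passes its speed limit or range.

## Working session

There is one attempt and no reset: what is moved stays moved. The work goes in short steps, Python scripts to look and compute and a tool call to move; the robot and the scene stay as the last step left them, time stands still between calls to the robot, and variables do not carry over. Pictures are saved under pics/ and viewed, and the job is handed in when it is done.

Besides the shell and the picture viewer there is one more tool, called by a JSON object that holds its "fn" and its "kwargs". play_rows: Moves the arm, as the interface text tells. Its arguments: {"type":"object","properties":{"rows":{"type":"array"},"squeeze":{"type":"number"}},"required":["rows"]}

```bash
mkdir -p pics; cat > h.py <<'E'
import numpy as np, cv2
from rig import readout, grab_frame, calibration, r
def save(n,im): cv2.imwrite('pics/'+n+'.png',im[:,:,::-1])
def K(c):
    f=192/np.tan(np.radians(c['vfov']/2)); return f,np.array([[f,0,c['cx']],[0,f,c['cy']],[0,0,1.]])
def rays(c,uv):
    f,k=K(c); uv=np.asarray(uv,float).reshape(-1,1,2)
    # iterate inverse of x_d=x(1+k1 r^2)
    d=(uv.reshape(-1,2)-[c['cx'],c['cy']])/f; x=d.copy()
    for _ in range(50): x=d/(1+c['k1']*(x**2).sum(1,keepdims=True))
    return x
def world_z(c,uv,z):
    x=rays(c,uv); T=np.array(c['cam_to_world']); d=np.c_[x,np.ones(len(x))]@T[:3,:3].T; o=T[:3,3]
    return o+d*((z-o[2])/d[:,2:3])
def world_d(c,uv,dep):
    x=rays(c,uv); T=np.array(c['cam_to_world']); p=np.c_[x,np.ones(len(x))]*np.asarray(dep).reshape(-1,1)
    return p@T[:3,:3].T+T[:3,3]
def project(c,P):
    T=np.array(c['cam_to_world']); p=(np.asarray(P,float)-T[:3,3])@T[:3,:3]; s=p[:,:2]/p[:,2:]
    f,k=K(c); s=s*(1+c['k1']*(s**2).sum(1,keepdims=True)); return s*f+[c['cx'],c['cy']]
E
python3 - <<'E'
from h import *
print(readout.sense())
for n in ['side','top','wrist']:
    c=calibration(n); p,d=grab_frame(n); save(n+'0',p); np.savez('f_'+n,p=p,d=d); print(n,c)
E
```

```text
{'clock': 0.0, 'qpos': array([ 1.20660858e+00,  3.53619567e-01,  1.63415619e+00,  1.70281588e-05,
        1.15523988e+00, -2.38528425e-03]), 'qvel': array([ 0.00033015,  0.00014034, -0.00119508,  0.0015393 ,  0.00170302,
        0.00021817]), 'joint_efforts': array([ 1.00584715e-03, -6.05252552e+01, -3.42067158e+01,  5.36277855e-05,
        9.16234130e-03, -1.26840430e-05]), 'eef_pos': array([221.03324764, 584.07455015, 230.57011715]), 'tcp_rot': array([-3.14016972e+00, -1.89632783e-05,  2.77978330e+00]), 'contact_force': array([ 0.52418352, -0.28057559, -0.23409953]), 'wrist_torque': array([-0.01603873, -0.00129067, -0.01645068]), 'opening': 1.00110578088459}
side {'vfov': 55.82862656227377, 'cx': 253.68819374101085, 'cy': 189.96728518980026, 'k1': -0.10571499509860972, 'cam_to_world': array([[ 7.09174230e-01, -5.50318166e-01,  4.40706057e-01,
         1.45655110e+02],
       [-7.05022201e-01, -5.57044367e-01,  4.38913737e-01,
        -4.67349214e+02],
       [ 3.95062360e-03, -6.21973866e-01, -7.83028034e-01,
         8.76550833e+02],
       [ 0.00000000e+00,  0.00000000e+00,  0.00
[... 280 characters left out ...]
7.94101827e-03,  4.27607134e-04,
        -6.13836215e+00],
       [-1.86482778e-03, -1.81877736e-01, -9.83319384e-01,
         1.27274568e+03],
       [ 0.00000000e+00,  0.00000000e+00,  0.00000000e+00,
         1.00000000e+00]])}
wrist {'vfov': 59.23416858601493, 'cx': 258.0925197567078, 'cy': 187.08655107195253, 'k1': -0.0953624479439612, 'cam_to_world': array([[ 3.54098671e-01,  8.99684660e-01,  2.55306960e-01,
         1.56243760e+02],
       [ 9.35207312e-01, -3.40300903e-01, -9.78906491e-02,
         6.08910632e+02],
       [-1.18952630e-03,  2.73427884e-01, -9.61891770e-01,
         3.72781008e+02],
       [ 0.00000000e+00,  0.00000000e+00,  0.00000000e+00,
         1.00000000e+00]])}
```

View pics/top0.png

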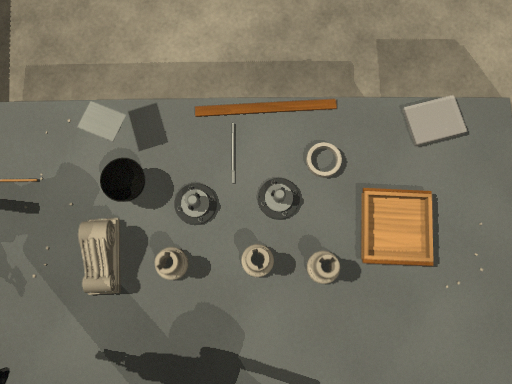

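View pics/side0.png

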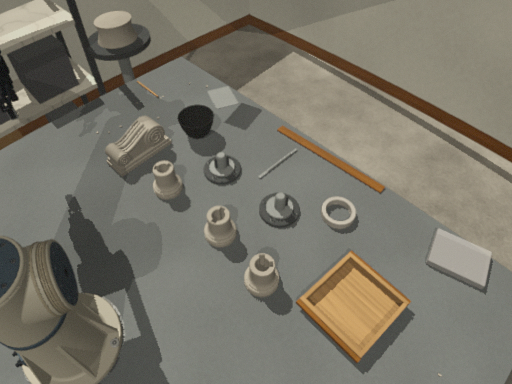

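View pics/wrist0.png

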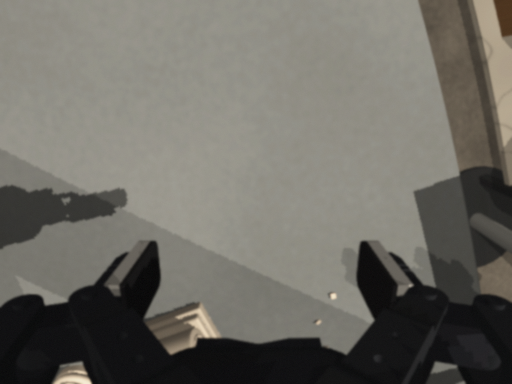

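The top view shows feet at about (171,263), (258,260) and (324,266), gauges at (195,203) and (279,198), and the tray at (398,228). I'll enlarge these.

```bash
python3 - <<'E'
from h import *
p=np.load('f_top.npz')['p']
def cr(x,y,h=24): return cv2.resize(p[y-h:y+h,x-h:x+h],(260,260),interpolation=cv2.INTER_CUBIC)
a=np.hstack([cr(171,262),cr(258,260),cr(323,266)]); b=np.hstack([cr(195,203),cr(279,198),cr(398,228)])
save('crops',np.vstack([a,b]))
p=np.load('f_side.npz')['p']
def cr(x,y,h=24): return cv2.resize(p[y-h:y+h,x-h:x+h],(260,260),interpolation=cv2.INTER_CUBIC)
a=np.hstack([cr(167,180),cr(220,225),cr(262,275)]); b=np.hstack([cr(222,168),cr(279,208)])
save('crops2',np.vstack([a,np.hstack([b,b[:,:260]])]))
c=calibration('top')
print(world_z(c,[[171,260],[258,257],[323,264]],92)); print(world_z(c,[[195,201],[279,196]],72))
print(world_z(c,[[363,190],[433,190],[433,265],[363,265]],38))
E
```

```text
[[ 460.24586765  201.98023165   92.        ]
 [ 466.50579313  -24.07101877   92.        ]
 [ 446.88222478 -192.3595298    92.        ]]
[[619.49774017 144.10620286  72.        ]
 [631.41263433 -82.88519882  72.        ]]
[[ 653.43689113 -320.45852157   38.        ]
 [ 652.04702178 -519.27563577   38.        ]
 [ 442.84596634 -502.76409341   38.        ]
 [ 445.44337405 -309.76926179   38.        ]]
```

View pics/crops.png

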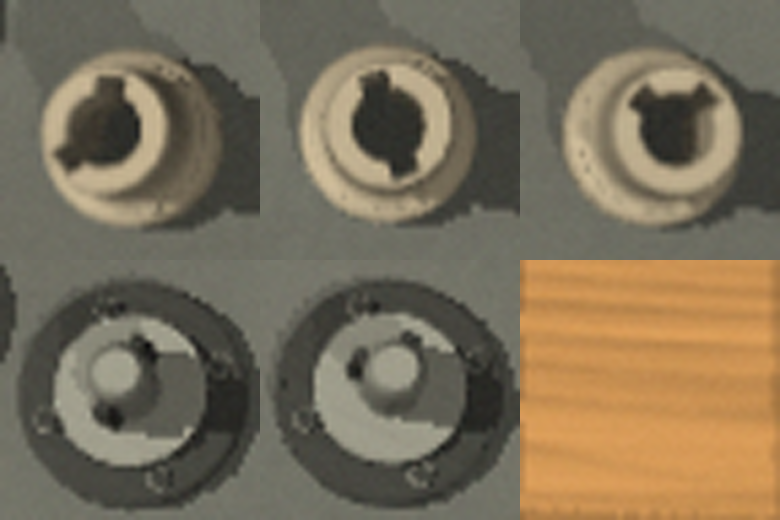

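View pics/crops2.png

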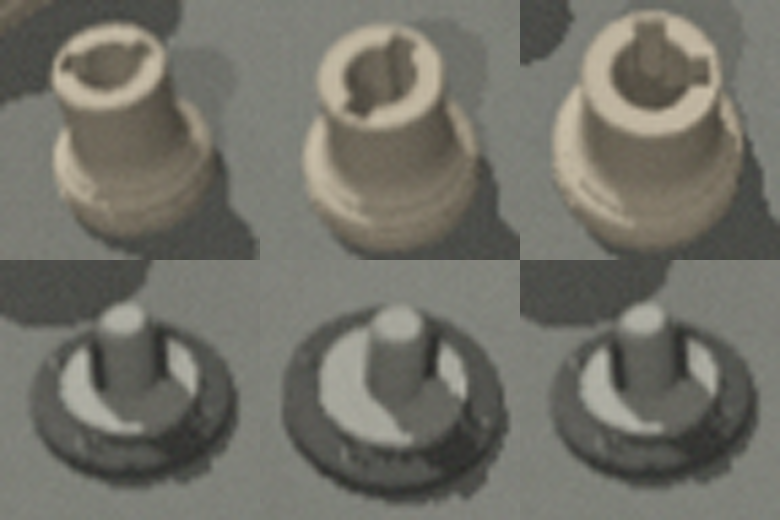

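Left foot: keyways about 130° apart, so odd. Middle: opposite, so straight. Right: right angle, so corner. Left gauge is straight and right gauge is corner. Next I'll hover over each one with the wrist camera at a common yaw.

```bash
cat >> h.py <<'E'
from scipy.spatial.transform import Rotation as Ro
def goto(xyz,yaw,pos=None,rpy=None):
    s=readout.sense(); p=s['eef_pos'] if pos is None else np.array(pos); a=s['tcp_rot'] if rpy is None else rpy
    R=Ro.from_euler('xyz',a); Rt=Ro.from_euler('xyz',[np.pi,0,yaw])
    print('shift cm',np.round(R.inv().apply(np.array(xyz)-p)/10,2),'rot',np.round((R.inv()*Rt).as_rotvec(),3),'dist',np.linalg.norm(np.array(xyz)-p))
def look(n):
    s=readout.sense(); c=calibration('wrist'); p,d=grab_frame('wrist'); save(n,p); np.save('d_'+n,d); np.save('c_'+n,c,allow_pickle=True)
    print(s['clock'],np.round(s['eef_pos'],2),np.round(s['tcp_rot'],4),np.round(s['contact_force'],2),s['opening']); return c,p,d
E
python3 - <<'E'
from h import *
goto([460,202,200],np.pi/2,[221.223,584.541,231.281],[-np.pi,0,2.7798])
E
```

```text
shift cm [-35.87 -27.33   3.13] rot [-0.    -0.     1.209] dist 452.02939436611865
```

{"fn": "play_rows", "kwargs": {"rows": [[0,[-35.87,-27.33,3.13],[0,0,1.209]],[0,[-35.87,-27.33,3.13],[0,0,1.209]],[0,[-35.87,-27.33,3.13],[0,0,1.209]],[0,[-35.87,-27.33,3.13],[0,0,1.209]],[0,[-35.87,-27.33,3.13],[0,0,1.209]],[0,[-35.87,-27.33,3.13],[0,0,1.209]],[0,[-35.87,-27.33,3.13],[0,0,1.209]],[0,[-35.87,-27.33,3.13],[0,0,1.209]],[0,[-35.87,-27.33,3.13],[0,0,1.209]],[0,[-35.87,-27.33,3.13],[0,0,1.209]],[0,[-35.87,-27.33,3.13],[0,0,1.209]],[0,[-35.87,-27.33,3.13],[0,0,1.209]]], "squeeze": 40}}

```text
clock: 1.15
eef_pos: [462.3, 197.3, 199.6]
tcp_rot: [3.141, 0.002, 1.567]
contact_force: [-0.6, 0.0, -0.7]
opening: 0.998
```

```bash
python3 - <<'E'
from h import *
look('w1')
E
```

```text
1.15 [462.3  197.3  199.56] [3.1410e+00 1.8000e-03 1.5668e+00] [-0.62  0.03 -0.72] 0.9982767821324565
```

View pics/w1.png

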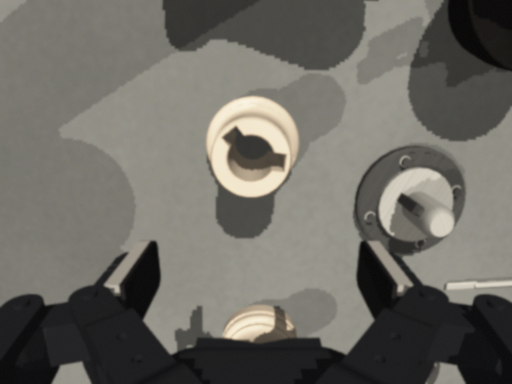

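The odd foot's top is near (255,155), between the jaw tips. The straight gauge is near (430,205). Next, the two gauges and the other feet from the same hover.

```bash
python3 - <<'E'
from h import *
goto([619,144,200],np.pi/2,[460,202,200],[np.pi,0,np.pi/2])
p=cv2.imread('pics/w1.png')[:,:,::-1]
save('w1c',cv2.resize(p[90:205,200:310],None,fx=5,fy=5,interpolation=cv2.INTER_CUBIC))
E
```

```text
shift cm [-5.8 15.9  0. ] rot [0. 0. 0.] dist 169.24833824885843
```

View pics/w1c.png

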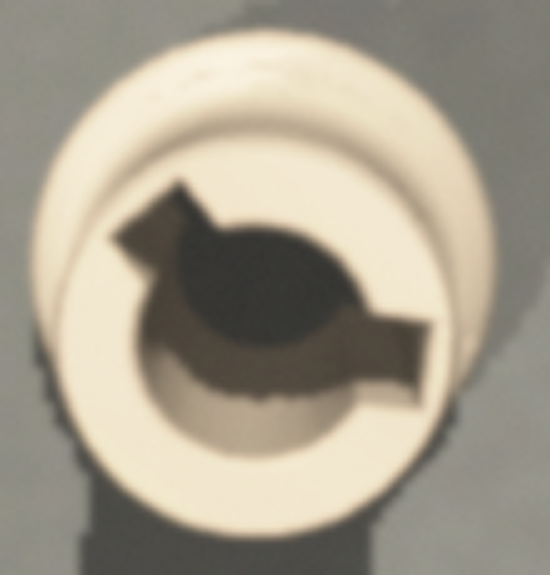

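{"fn": "play_rows", "kwargs": {"rows": [[0,[-5.8,15.9,0],[0,0,0]],[0,[-5.8,15.9,0],[0,0,0]],[0,[-5.8,15.9,0],[0,0,0]],[0,[-5.8,15.9,0],[0,0,0]],[0,[-5.8,15.9,0],[0,0,0]],[0,[-5.8,15.9,0],[0,0,0]],[0,[-5.8,15.9,0],[0,0,0]],[0,[-5.8,15.9,0],[0,0,0]]]}}

```text
clock: 1.87
eef_pos: [617.5, 144.9, 199.7]
tcp_rot: [-3.14, -0.0, 1.572]
contact_force: [0.1, -0.4, 0.5]
opening: 1.003
```

```bash
python3 - <<'E'
from h import *
look('w2')
p=cv2.imread('pics/w2.png')[:,:,::-1]
save('w2c',cv2.resize(p[90:240,180:330],None,fx=4,fy=4,interpolation=cv2.INTER_CUBIC))
E
```

```text
1.8667 [617.48 144.93 199.7 ] [-3.1402 -0.      1.5719] [ 0.07 -0.41  0.53] 1.0027341818237394
```

View pics/w2c.png

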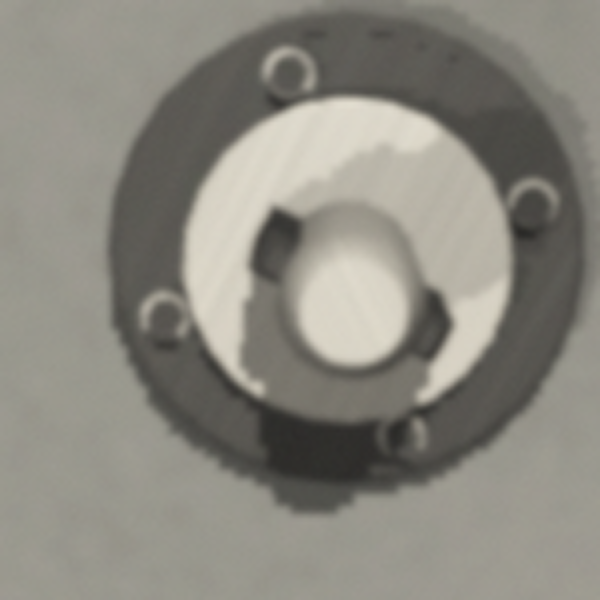

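{"fn": "play_rows", "kwargs": {"rows": [[0,[-22.7,1.2,0],[0,0,0]],[0,[-22.7,1.2,0],[0,0,0]],[0,[-22.7,1.2,0],[0,0,0]],[0,[-22.7,1.2,0],[0,0,0]],[0,[-22.7,1.2,0],[0,0,0]],[0,[-22.7,1.2,0],[0,0,0]],[0,[-22.7,1.2,0],[0,0,0]],[0,[-22.7,1.2,0],[0,0,0]],[0,[-22.7,1.2,0],[0,0,0]],[0,[-22.7,1.2,0],[0,0,0]]]}}

```text
clock: 2.75
eef_pos: [630.7, -81.3, 200.2]
tcp_rot: [-3.142, -0.0, 1.572]
contact_force: [0.6, -0.5, 0.0]
opening: 0.996
```

```bash
python3 - <<'E'
from h import *
look('w3')
p=cv2.imread('pics/w3.png')[:,:,::-1]
save('w3c',cv2.resize(p[90:240,180:330],None,fx=4,fy=4,interpolation=cv2.INTER_CUBIC))
E
```

```text
2.75 [630.7  -81.26 200.15] [-3.1415e+00 -4.0000e-04  1.5724e+00] [ 0.56 -0.49  0.04] 0.9955814274904314
```

View pics/w3c.png

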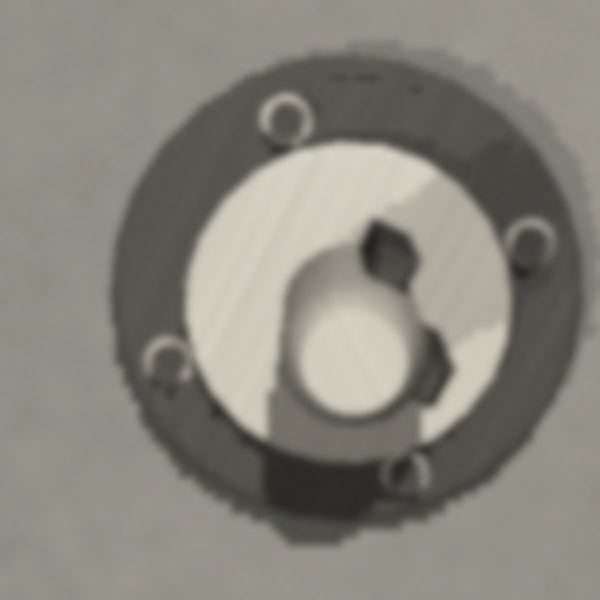

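{"fn": "play_rows", "kwargs": {"rows": [[0,[-10.9,-18.4,0],[0,0,0]],[0,[-10.9,-18.4,0],[0,0,0]],[0,[-10.9,-18.4,0],[0,0,0]],[0,[-10.9,-18.4,0],[0,0,0]],[0,[-10.9,-18.4,0],[0,0,0]],[0,[-10.9,-18.4,0],[0,0,0]],[0,[-10.9,-18.4,0],[0,0,0]],[0,[-10.9,-18.4,0],[0,0,0]],[0,[-10.9,-18.4,0],[0,0,0]]]}}

```text
clock: 3.55
eef_pos: [448.4, -191.4, 200.3]
tcp_rot: [3.14, 0.0, 1.572]
contact_force: [-0.4, -0.3, 0.2]
opening: 1.001
```

```bash
python3 - <<'E'
from h import *
look('w4')
p=cv2.imread('pics/w4.png')[:,:,::-1]
save('w4c',cv2.resize(p[90:205,200:310],None,fx=5,fy=5,interpolation=cv2.INTER_CUBIC))
E
```

```text
3.55 [ 448.42 -191.36  200.31] [3.1403e+00 2.0000e-04 1.5719e+00] [-0.44 -0.35  0.22] 1.0005966491966578
```

View pics/w4c.png

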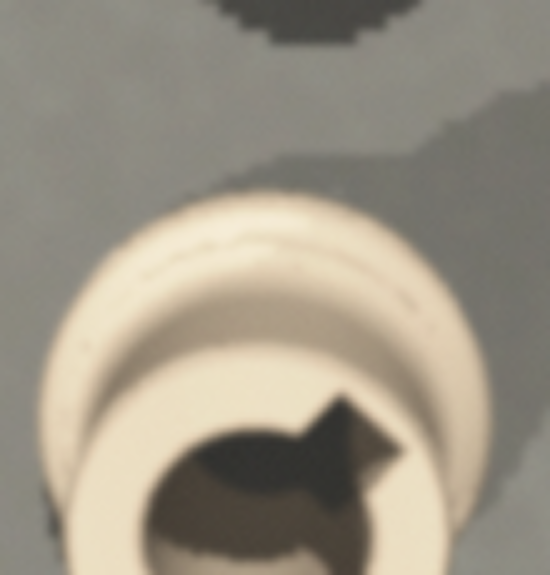

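{"fn": "play_rows", "kwargs": {"rows": [[0,[16.8,1.9,0],[0,0,0]],[0,[16.8,1.9,0],[0,0,0]],[0,[16.8,1.9,0],[0,0,0]],[0,[16.8,1.9,0],[0,0,0]],[0,[16.8,1.9,0],[0,0,0]],[0,[16.8,1.9,0],[0,0,0]],[0,[16.8,1.9,0],[0,0,0]],[0,[16.8,1.9,0],[0,0,0]]]}}

```text
clock: 4.27
eef_pos: [466.2, -24.5, 199.9]
tcp_rot: [-3.141, 0.0, 1.571]
contact_force: [1.5, -0.9, 0.3]
opening: 0.995
```

```bash
python3 - <<'E'
from h import *
look('w5')
p=cv2.imread('pics/w5.png')[:,:,::-1]
save('w5c',cv2.resize(p[90:205,200:310],None,fx=5,fy=5,interpolation=cv2.INTER_CUBIC))
E
```

```text
4.2667 [466.19 -24.47 199.85] [-3.1413e+00  3.0000e-04  1.5710e+00] [ 1.48 -0.92  0.35] 0.9949565873608823
```

View pics/w5c.png

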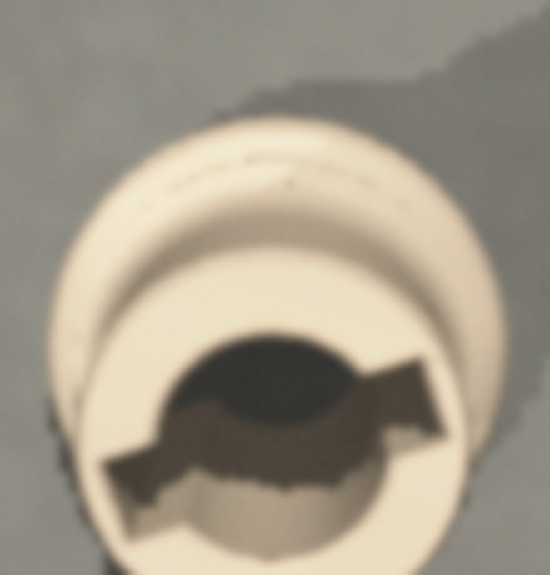

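```bash
cat > fit.py <<'E'
from h import *
from scipy.optimize import minimize, differential_evolution
from scipy.ndimage import map_coordinates
def load(n):
    return np.load(f'c_{n}.npy',allow_pickle=True).item(), cv2.imread(f'pics/{n}.png'), np.load(f'd_{n}.npy')
def circ(r,z,a0=0,a1=2*np.pi,n=180):
    a=np.linspace(a0,a1,n); return np.c_[r*np.cos(a),r*np.sin(a),np.full(n,z)]
def bore(angs,z):
    # polar outline of bore with keyways, dense samples
    a=np.linspace(0,2*np.pi,720,endpoint=False); P=np.c_[18*np.cos(a),18*np.sin(a)]
    keep=np.ones(720,bool); out=[]
    for k in angs:
        u=np.array([np.cos(k),np.sin(k)]); v=np.array([-u[1],u[0]])
        keep&=~((np.abs(P@v)<7)&(P@u>0))
        s=np.linspace(np.sqrt(18**2-49),26,25)
        for w in(-7,7): out.append(s[:,None]*u+w*v)
        out.append(26*u+np.linspace(-7,7,36)[:,None]*v)
    P=np.vstack([P[keep][::3]]+out); return np.c_[P,np.full(len(P),z)]
def place(P,x,y,t): c,s=np.cos(t),np.sin(t); return np.c_[P[:,0]*c-P[:,1]*s+x,P[:,0]*s+P[:,1]*c+y,P[:,2]]
def fitfoot(c,im,angs,x0,z=92):
    g=cv2.GaussianBlur(cv2.cvtColor(im,cv2.COLOR_BGR2GRAY).astype(np.float32),(0,0),1.0)
    G=np.hypot(cv2.Sobel(g,cv2.CV_32F,1,0),cv2.Sobel(g,cv2.CV_32F,0,1))
    B=bore(angs,z)
    O=circ(31,z)
    def sc(p,P=None):
        uv=project(c,place(B,*p)); s=map_coordinates(G,[uv[:,1],uv[:,0]],order=1).mean()
        uv=project(c,place(O,*p)); return -s-0.5*map_coordinates(G,[uv[:,1],uv[:,0]],order=1).mean()
    r=differential_evolution(sc,[(x0[0]-15,x0[0]+15),(x0[1]-15,x0[1]+15),(x0[2]-.5,x0[2]+.5)],seed=1,popsize=25)
    return r.x,r.fun
def fitgauge(c,im,x0):
    g=cv2.GaussianBlur(cv2.cvtColor(im,cv2.COLOR_BGR2GRAY).astype(np.float32),(0,0),1.0)
    G=np.hypot(cv2.Sobel(g,cv2.CV_32F,1,0),cv2.Sobel(g,cv2.CV_32F,0,1))
    P=np.vstack([circ(40,20),circ(60,12)])
    def sc(p):
        uv=project(c,place(P,p[0],p[1],0)); return -map_coordinates(G,[uv[:,1],uv[:,0]],order=1).mean()
    r=differential_evolution(sc,[(x0[0]-15,x0[0]+15),(x0[1]-15,x0[1]+15)],seed=1,popsize=25)
    return r.x,r.fun
def draw(c,im,Ps,crop,f,name):
    u0,v0,u1,v1=crop; b=cv2.resize(im[v0:v1,u0:u1],None,fx=f,fy=f,interpolation=cv2.INTER_CUBIC)
    for P in Ps:
        for u,v in project(c,P): cv2.circle(b,(int((u-u0+.5)*f),int((v-v0+.5)*f)),0,(0,0,255),-1)
    cv2.imwrite('pics/'+name+'.png',b)
A={'odd':(0,np.radians(135)),'straight':(0,np.pi),'corner':(0,np.pi/2)}
E
python3 - <<'E'
from fit import *
# image right=+x, up=+y
r={}
for n,k,x0 in [('w1','odd',[460,202,0]),('w4','corner',[447,-192,-.8]),('w5','straight',[466,-24,.3])]:
    c,im,d=load(n); p,s=fitfoot(c,im,A[k],x0); print(k,p,np.degrees(p[2]),s); r[k]=p
    draw(c,im,[place(bore(A[k],92),*p),place(circ(31,92),*p)],(190,80,330,260),3,'o'+n)
for n,k,x0 in [('w2','gs',[619,144]),('w3','gc',[631,-83])]:
    c,im,d=load(n); p,s=fitgauge(c,im,x0); print(k,p,s)
    uv=np.mgrid[180:330,90:240].reshape(2,-1).T; dd=d[uv[:,1],uv[:,0]]; W=world_d(c,uv,dd)
    q=W-np.r_[p,0]; rr=np.hypot(q[:,0],q[:,1]); m=(q[:,2]>28)&(q[:,2]<62)&(rr>18.5)&(rr<25)&(dd>0)
    an=np.degrees(np.arctan2(q[m,1],q[m,0])); h,e=np.histogram(an,bins=36,range=(-180,180)); print(m.sum(),[(int(e[i]),int(h[i])) for i in range(36) if h[i]])
    m=(rr>25)&(rr<38); print('flange z',np.median(q[m,2])); m=(rr<10); print('top z',np.median(q[m,2]), q[m&(q[:,2]>65)].mean(0))
    np.save('g_'+k,p)
E
cd pics; python3 -c "
import cv2,numpy as np
cv2.imwrite('ofeet.png',cv2.resize(np.hstack([cv2.imread(f'o{n}.png') for n in('w1','w4','w5')]),(800,343)))"
```

```text
odd [ 4.56913426e+02  2.16999821e+02 -1.21244638e-01] -6.946806070672543 -259.0791320800781
corner [ 442.87091873 -201.47584522   -0.76594393] -43.885354561466755 -305.4610290527344
straight [ 4.63042624e+02 -1.99573108e+01  3.28544931e-01] 18.824237941447766 -294.5857238769531
gs [625.26108389 154.09675199] -159.79595947265625
177 [(-50, 3), (-40, 20), (-30, 18), (-20, 39), (130, 26), (140, 33), (150, 25), (160, 13)]
flange z 19.677571257872557
top z 71.66267736710182 [1.82099053e-02 9.43571360e-02 7.16341199e+01]
gc [638.9108012 -82.6547344] -158.059326171875
211 [(-40, 16), (-30, 17), (-20, 52), (40, 3), (50, 40), (60, 41), (70, 42)]
flange z 19.643300282712744
top z 71.54416972889106 [3.89325517e-02 4.20450137e-02 7.16136944e+01]
```

View pics/ofeet.png

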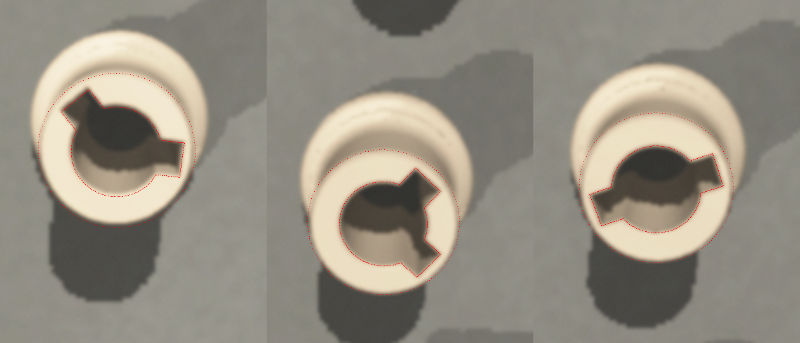

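```bash
cat >> fit.py <<'E'
def keys(angs):
    out=[]
    for k in angs:
        u=np.array([np.cos(k),np.sin(k),0]); v=np.array([-u[1],u[0],0]); e=np.array([0,0,1.])
        for w in(-5,5): out.append(23*u+w*v+e*np.linspace(20,57,30)[:,None])
        out.append(23*u+np.linspace(-5,5,12)[:,None]*v+e*20)
        for w in(-5,5): out.append(np.linspace(16,23,10)[:,None]*u+w*v+e*20)
    return np.vstack(out)
E
python3 - <<'E'
from fit import *
c,im,d=load('w1'); p,s=fitfoot(c,im,A['odd'],[457,220,-.1]); print(p,s)
for n,k,a,lo,hi in [('w2','gs','straight',-50,0),('w3','gc','corner',-50,0)]:
    c,im,d=load(n); p=np.load(f'g_{k}.npy')
    g=cv2.GaussianBlur(cv2.cvtColor(im,cv2.COLOR_BGR2GRAY).astype(np.float32),(0,0),.8)
    G=np.hypot(cv2.Sobel(g,cv2.CV_32F,1,0),cv2.Sobel(g,cv2.CV_32F,0,1))
    B=keys(A[a]); sc=[]
    T=np.arange(lo,hi,.5)
    for t in T:
        uv=project(c,place(B,*p,np.radians(t))); sc.append(map_coordinates(G,[uv[:,1],uv[:,0]],order=1).mean())
    i=np.argsort(sc)[::-1][:6]; print(k,p,T[i],np.array(sc)[i])
    # depth: outer points
    for t in (T[i[0]],):
        draw(c,im,[place(B,*p,np.radians(t)),place(circ(40,20),*p,0),place(circ(16,65),*p,0)],(205,120,305,220),4,'o'+n)
E
cd pics; python3 -c "
import cv2,numpy as np
cv2.imwrite('og.png',np.hstack([cv2.imread(f'o{n}.png') for n in('w2','w3')]))"
```

```text
[ 4.56553795e+02  2.18158147e+02 -1.27982396e-01] -310.2926940917969
gs [625.26108389 154.09675199] [-28.  -27.5 -28.5 -27.  -29.  -26.5] [207.1767  207.06552 206.7013  206.46315 205.65157 205.29459]
gc [638.9108012 -82.6547344] [-27.  -26.5 -27.5 -26.  -28.  -25.5] [178.18576 178.09523 177.908   177.46921 177.00758 176.43277]
```

View pics/og.png

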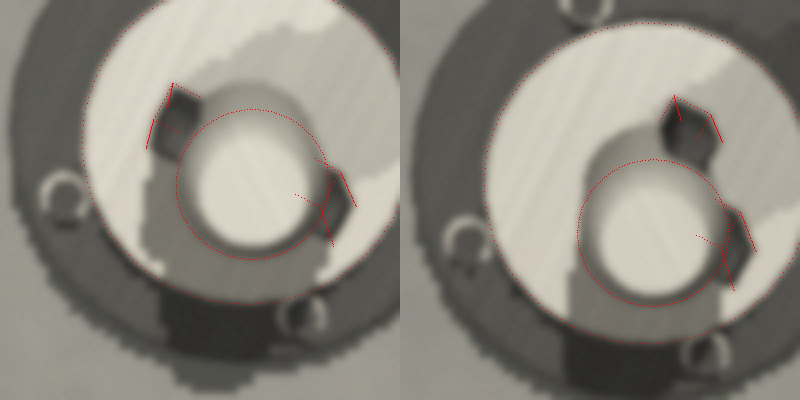

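All fits sit tightly on the edges:

| Item | x (mm) | y (mm) | Yaw (deg) |
|---|---|---|---|
| Straight foot | 463 | -20 | 18.8 |
| Corner foot | 442.9 | -201.5 | -43.9 |
| Odd foot | 456.6 | 218.2 | |
| Straight gauge | 625.3 | 154.1 | -27.8 |
| Corner gauge | 638.9 | -82.7 | -26.8 |

I'll grasp the straight foot first.

{"fn": "play_rows", "kwargs": {"rows": [[0,[0.4,-0.3,0.5],[0,0,0]],[0,[0.4,-0.3,4],[0,0,0]],[0,[0.4,-0.3,8],[0,0,0]],[0,[0.4,-0.3,12],[0,0,0]],[0,[0.4,-0.3,14.5],[0,0,0]],[0,[0.4,-0.3,14.5],[0,0,0]],[0,[0.4,-0.3,14.5],[0,0,0]]]}}

```text
clock: 4.9
eef_pos: [461.7, -20.6, 54.2]
tcp_rot: [-3.138, -0.0, 1.569]
contact_force: [0.6, 0.1, -0.5]
opening: 0.997
```

{"fn": "play_rows", "kwargs": {"rows": [[255,[0,0,0],[0,0,0]],[255,[0,0,0],[0,0,0]],[255,[0,0,0],[0,0,0]],[255,[0,0,0],[0,0,0]],[255,[0,0,0],[0,0,0]],[255,[0,0,0],[0,0,0]]], "squeeze": 45}}

```text
clock: 5.4
eef_pos: [464.3, -20.3, 57.1]
tcp_rot: [3.138, 0.0, 1.571]
contact_force: [-1.2, -1.3, 5.4]
opening: 0.707
```

```bash
python3 - <<'E'
from h import *
look('w6'); p,d=grab_frame('side'); save('s6',cv2.resize(p[130:300,120:330],None,fx=3,fy=3))
E
```

```text
5.4 [464.28 -20.3   57.07] [3.1382e+00 4.0000e-04 1.5707e+00] [-1.25 -1.29  5.37] 0.7073939804455796
```

View pics/w6.png

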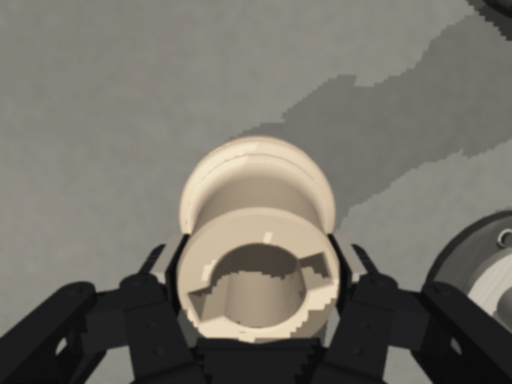

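View pics/s6.png

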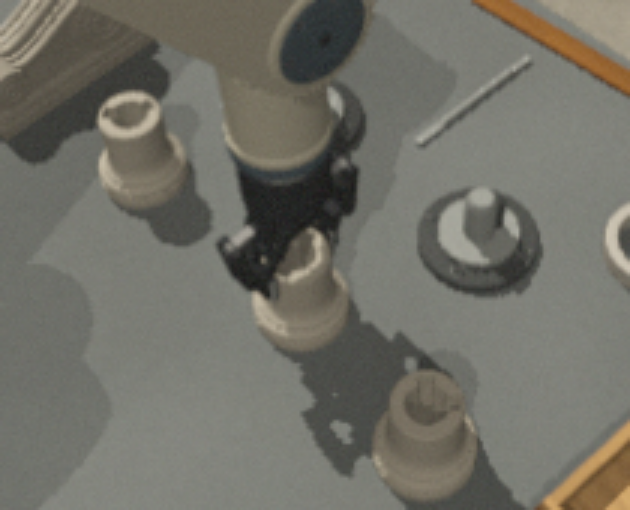

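The foot is gripped at the neck with opening 0.707 (about 60 mm), and its bore shows clearly at (262,280) in the wrist view. I'll lift it and measure it in the hand.

{"fn": "play_rows", "kwargs": {"rows": [[255,[0,0,-1],[0,0,0]],[255,[0,0,-4],[0,0,0]],[255,[0,0,-7],[0,0,0]],[255,[0,0,-10],[0,0,0]],[255,[0,0,-10],[0,0,0]],[255,[0,0,-10],[0,0,0]]]}}

```text
clock: 6.0
eef_pos: [464.5, -20.1, 157.8]
tcp_rot: [3.136, 0.0, 1.571]
contact_force: [-0.5, -0.5, -3.8]
opening: 0.703
```

```bash
cat >> fit.py <<'E'
def inhand(name,kind,yaw0,zoff):
    """fit foot pose with top at tcp z + zoff; zoff free from depth"""
    c,im,d=load(name)
    s=readout.sense(); e=s['eef_pos']
    x0=[e[0],e[1],yaw0]
    uv=np.mgrid[200:320,180:345].reshape(2,-1).T; dd=d[uv[:,1],uv[:,0]]; W=world_d(c,uv,dd)
    rr=np.hypot(W[:,0]-e[0],W[:,1]-e[1]); m=(rr>20)&(rr<29)&(dd>0)&(W[:,2]>e[2]+10)&(W[:,2]<e[2]+60)
    A_=np.c_[W[m,:2]-e[:2],np.ones(m.sum())]; z=W[m,2]
    zt=np.median(z); k=abs(z-zt)<3; co=np.linalg.lstsq(A_[k],z[k],rcond=None)[0]
    print('top z',zt,'rel',zt-e[2],'slope deg',np.degrees(co[:2]))
    p,f=fitfoot(c,im,A[kind],x0,z=co[2])
    print('foot',p,np.degrees(p[2]),f,'rel tcp',p[:2]-e[:2],'top z',co[2])
    draw(c,im,[place(bore(A[kind],co[2]),*p),place(circ(31,co[2]),*p)],(170,130,350,350),3,'o'+name)
    return p
E
python3 - <<'E'
from fit import *
look('w7'); inhand('w7','straight',.33,38)
E
```

```text
6.0 [464.48 -20.08 157.75] [3.1359e+00 2.0000e-04 1.5707e+00] [-0.5  -0.5  -3.76] 0.7034413137376083
top z 192.10633966435614 rel 35.96134088439487 slope deg [-0.18331049  0.02799268]
foot [ 4.64428880e+02 -1.94517288e+01  3.27385652e-01] 18.757816110380567 -218.24413 rel tcp [1.17881236 0.56885816] top z 192.2334267893766
```

View pics/ow7.png

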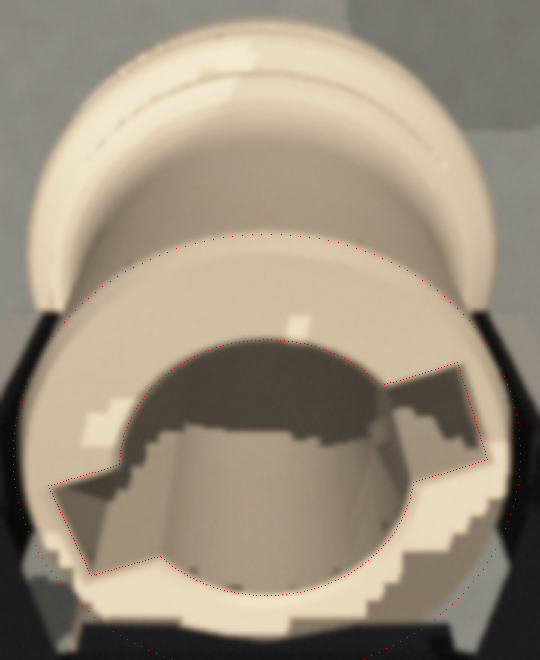

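```bash
python3 - <<'E'
from h import *
for i in range(3):
    s=readout.sense(); print(s['clock'],s['eef_pos'],s['tcp_rot'],s['qvel'].round(3),s['contact_force'],calibration('wrist')['cam_to_world'][:3,3]); 
    if i<2: grab_frame('wrist')
goto([625.3,154.1,200],np.pi/2-0.811)
E
```

```text
6.05 [463.25006806 -20.02058701 156.14499878] [3.13908558e+00 7.59858583e-05 1.57073818e+00] [ 0.001  0.038  0.025  0.002 -0.007 -0.   ] [-0.3953852   0.09383055 -2.71723322] [462.87058775  49.40730009 298.28088053]
6.1 [462.42869903 -19.99463431 155.0562226 ] [ 3.14149745e+00 -3.20033664e-06  1.57079055e+00] [ 0.     0.028  0.014 -0.    -0.    -0.001] [ 0.33000543  0.52789681 -2.74711266] [462.40996023  49.42600782 297.21625035]
6.15 [462.03023039 -19.97729448 154.40079957] [-3.14026477e+00 -8.21692138e-05  1.57080332e+00] [-0.001  0.017  0.004 -0.001 -0.002  0.002] [-0.82520656  0.3580366  -2.67332589] [462.22156418  49.4321896  296.57052981]
shift cm [17.41 16.32 -4.58] rot [-0.001  0.     0.811] dist 242.97985348511216
```

{"fn": "play_rows", "kwargs": {"rows": [[255,[1,1,-3.6],[0,0,0]],[255,[4,4,-3.6],[0,0,0.12]],[255,[7,6.5,-3.6],[0,0,0.24]],[255,[10,9.3,-3.6],[0,0,0.36]],[255,[13,12,-3.6],[0,0,0.48]],[255,[15.5,14.5,-3.6],[0,0,0.6]],[255,[17,16,-3.6],[0,0,0.7]],[255,[17.37,16.23,-3.6],[0,0,0.811]],[255,[17.37,16.23,-3.6],[0,0,0.811]],[255,[17.37,16.23,-3.6],[0,0,0.811]],[255,[17.37,16.23,-3.6],[0,0,0.811]],[255,[17.37,16.23,-3.6],[0,0,0.811]]]}}

```text
clock: 7.15
eef_pos: [624.4, 152.8, 190.4]
tcp_rot: [-3.141, 0.001, 0.762]
contact_force: [0.7, 1.1, -2.8]
opening: 0.71
```

```bash
python3 - <<'E'
from fit import *
look('w8a');look('w8');print(readout.sense()['eef_pos']); inhand('w8','straight',np.radians(-27.8),38)
E
```

```text
7.15 [624.42 152.81 190.43] [-3.141e+00  1.300e-03  7.617e-01] [ 0.74  1.14 -2.79] 0.7095924235257154
7.2 [624.68 152.89 190.79] [-3.1413e+00  6.0000e-04  7.6100e-01] [ 0.38  0.54 -3.43] 0.7044093221757822
[624.8660473 152.9475767 191.0152689]
top z 225.08039213962815 rel 34.0651232385531 slope deg [-0.29524374  0.33131303]
foot [ 6.24818752e+02  1.53269437e+02 -4.81699763e-01] -27.59936342129639 -199.81593322753906 rel tcp [-0.0472957   0.32186071] top z 225.20229218848718
```

View pics/ow8.png

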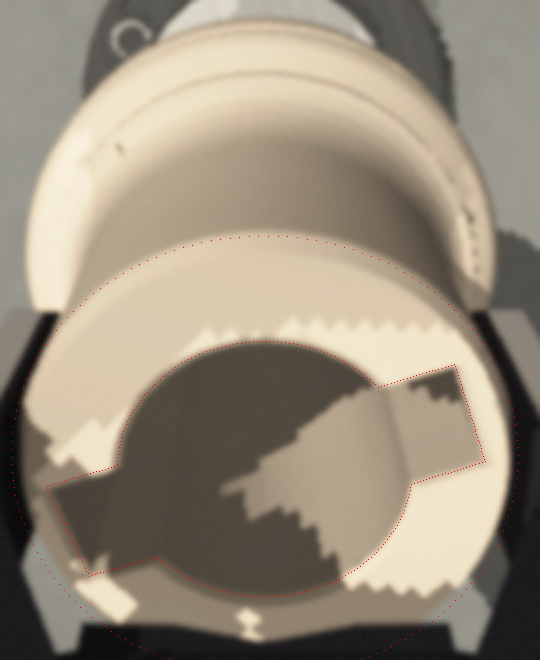

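In hand the foot is at (624.8, 153.3), yaw -27.6°, within 1 mm of the gauge axis. I'll trim that and lower in stages.

{"fn": "play_rows", "kwargs": {"rows": [[255,[0.08,-0.02,1],[0,0,0]],[255,[0.08,-0.02,3],[0,0,0]],[255,[0.08,-0.02,5],[0,0,0]],[255,[0.08,-0.02,5.5],[0,0,0]],[255,[0.08,-0.02,5.8],[0,0,0]],[255,[0.08,-0.02,6.1],[0,0,0]],[255,[0.08,-0.02,6.4],[0,0,0]],[255,[0.08,-0.02,6.7],[0,0,0]],[255,[0.08,-0.02,7.0],[0,0,0]],[255,[0.08,-0.02,7.0],[0,0,0]]]}}

```text
clock: 8.08
eef_pos: [625.6, 154.3, 120.8]
tcp_rot: [-3.142, 0.0, 0.76]
contact_force: [-1.3, -0.5, -2.9]
opening: 0.704
```

{"fn": "play_rows", "kwargs": {"rows": [[255,[0,0,0.25],[0,0,0]],[255,[0,0,0.5],[0,0,0]],[255,[0,0,0.75],[0,0,0]],[255,[0,0,1.0],[0,0,0]],[255,[0,0,1.0],[0,0,0]]]}}

```text
clock: 8.5
eef_pos: [625.4, 154.3, 110.3]
tcp_rot: [-3.141, 0.001, 0.76]
contact_force: [-0.4, 0.9, -3.3]
opening: 0.699
```

No force while the base passes the key tops (61 mm). Continuing down.

{"fn": "play_rows", "kwargs": {"rows": [[255,[0,0,0.4],[0,0,0]],[255,[0,0,0.8],[0,0,0]],[255,[0,0,1.2],[0,0,0]],[255,[0,0,1.6],[0,0,0]],[255,[0,0,2.0],[0,0,0]],[255,[0,0,2.4],[0,0,0]],[255,[0,0,2.7],[0,0,0]],[255,[0,0,3.0],[0,0,0]],[255,[0,0,3.15],[0,0,0]],[255,[0,0,3.2],[0,0,0]],[255,[0,0,3.2],[0,0,0]]]}}

```text
clock: 9.42
eef_pos: [625.7, 154.3, 78.9]
tcp_rot: [-3.142, 0.0, 0.76]
contact_force: [-0.6, -0.2, -3.3]
opening: 0.708
```

```bash
python3 - <<'E'
from fit import *
look('w9');print(readout.sense()['eef_pos']); inhand('w9','straight',np.radians(-27.8),38)
E
```

```text
9.4167 [625.69 154.34  78.89] [-3.1415e+00  1.0000e-04  7.5970e-01] [-0.59 -0.24 -3.34] 0.7083496888067758
[625.75690563 154.37725174  79.04275823]
top z 113.20499459127282 rel 34.16223636098505 slope deg [-0.31358621  0.3388417 ]
foot [ 6.25804318e+02  1.54794850e+02 -4.87094570e-01] -27.908463112105053 -205.38800048828125 rel tcp [0.0474124 0.417598 ] top z 113.32118388373013
```

{"fn": "play_rows", "kwargs": {"rows": [[255,[0,0,0.05],[0,0,0]],[255,[0,0,0.1],[0,0,0]],[255,[0,0,0.15],[0,0,0]],[255,[0,0,0.18],[0,0,0]],[255,[0,0,0.18],[0,0,0]],[255,[0,0,0.18],[0,0,0]]]}}

```text
clock: 9.97
eef_pos: [625.8, 154.4, 77.3]
tcp_rot: [3.141, -0.0, 0.76]
contact_force: [-0.1, -0.3, -1.9]
opening: 0.705
```

{"fn": "play_rows", "kwargs": {"rows": [[255,[0,0,0.05],[0,0,0]],[255,[0,0,0.1],[0,0,0]],[255,[0,0,0.1],[0,0,0]]]}}

```text
clock: 10.22
eef_pos: [625.9, 154.5, 77.2]
tcp_rot: [3.141, -0.0, 0.76]
contact_force: [-3.2, 0.2, 7.7]
opening: 0.702
```

Seated: +7.7 N up. Releasing and rising.

{"fn": "play_rows", "kwargs": {"rows": [[150,[0,0,0],[0,0,0]],[60,[0,0,0],[0,0,0]],[0,[0,0,0],[0,0,0]],[0,[0,0,0],[0,0,0]],[0,[0,0,0],[0,0,0]],[0,[0,0,-3],[0,0,0]],[0,[0,0,-7],[0,0,0]],[0,[0,0,-11],[0,0,0]],[0,[0,0,-14.5],[0,0,0]],[0,[0,0,-14.5],[0,0,0]],[0,[0,0,-14.5],[0,0,0]],[0,[0,0,-14.5],[0,0,0]]]}}

```text
clock: 11.22
eef_pos: [625.3, 154.3, 220.6]
tcp_rot: [-3.141, 0.0, 0.76]
contact_force: [0.6, 0.3, -0.2]
opening: 1.004
```

```bash
python3 - <<'E'
from fit import *
c,p,d=look('w10')
c,im,d=load('w10')
p,f=fitfoot(c,im,A['straight'],[625,154,-.485],z=112); print(p,np.degrees(p[2]),f)
uv=np.mgrid[160:350,60:300].reshape(2,-1).T; dd=d[uv[:,1],uv[:,0]]; W=world_d(c,uv,dd)
rr=np.hypot(W[:,0]-p[0],W[:,1]-p[1]); m=(rr>20)&(rr<29)&(dd>0)&(W[:,2]>80); print('top z',np.median(W[m,2]),m.sum())
draw(c,im,[place(bore(A['straight'],112),*p),place(circ(31,112),*p)],(150,60,360,260),3,'ow10')
goto([442.9,-201.5,200],np.pi/2)
E
```

```text
11.2167 [625.29 154.26 220.63] [-3.1413e+00  5.0000e-04  7.5980e-01] [ 0.6   0.32 -0.23] 1.0042239653188452
[ 6.25112331e+02  1.55388130e+02 -4.92126173e-01] -28.196752690862986 -306.6261901855469
top z 111.51747548926673 2222
shift cm [-37.68  13.25   2.03] rot [-0.002  0.001 -0.811] dist 399.9622318315507
```

View pics/ow10.png

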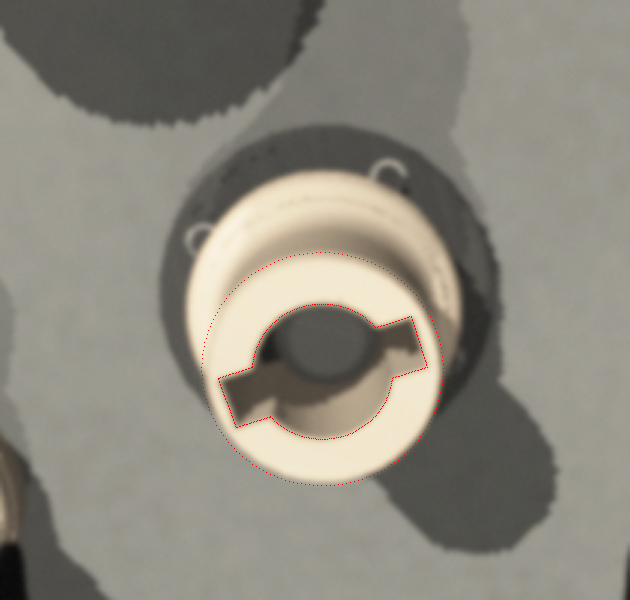

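Straight foot is home: top at 111.5 mm (nominal 112), about 1.3 mm from the gauge estimate. Next, the corner foot.

{"fn": "play_rows", "kwargs": {"rows": [[0,[-37.68,13.25,2.0],[0,0,-0.811]],[0,[-37.68,13.25,2.0],[0,0,-0.811]],[0,[-37.68,13.25,2.0],[0,0,-0.811]],[0,[-37.68,13.25,2.0],[0,0,-0.811]],[0,[-37.68,13.25,2.0],[0,0,-0.811]],[0,[-37.68,13.25,2.0],[0,0,-0.811]],[0,[-37.68,13.25,2.0],[0,0,-0.811]],[0,[-37.68,13.25,2.0],[0,0,-0.811]],[0,[-37.68,13.25,2.0],[0,0,-0.811]],[0,[-37.68,13.25,2.0],[0,0,-0.811]],[0,[-37.68,13.25,2.0],[0,0,-0.811]],[0,[-37.68,13.25,2.0],[0,0,-0.811]]]}}

```text
clock: 12.27
eef_pos: [442.1, -202.1, 199.7]
tcp_rot: [-3.139, -0.001, 1.567]
contact_force: [0.2, 1.6, 0.3]
opening: 1.001
```

{"fn": "play_rows", "kwargs": {"rows": [[0,[0,0,0.5],[0,0,0]],[0,[0,0,4],[0,0,0]],[0,[0,0,8],[0,0,0]]]}}

```text
clock: 12.52
eef_pos: [446.3, -200.9, 121.7]
tcp_rot: [3.136, 0.002, 1.572]
contact_force: [0.7, -1.1, -1.1]
opening: 0.998
```

```bash
python3 - <<'E'
from fit import *
c,p,d=look('w11');goto([442.9,-201.5,54.5],np.pi/2)
c,im,d=load('w11')
p,f=fitfoot(c,im,A['corner'],[443,-201,-.766],z=92); print(p,np.degrees(p[2]),f)
E
```

```text
12.5167 [ 446.33 -200.92  121.71] [3.1364e+00 2.1000e-03 1.5723e+00] [ 0.65 -1.11 -1.1 ] 0.9979107753674652
shift cm [-0.33  0.23  5.9 ] rot [-0.007 -0.003  0.002] dist 59.09503252189673
[ 442.92003377 -201.10887191   -0.76785659] -43.99494194290932 -269.22344970703125
```

{"fn": "play_rows", "kwargs": {"rows": [[0,[0,0,3],[0,0,0]],[0,[0,0,6],[0,0,0]],[0,[0,0,6.5],[0,0,0]],[0,[0,0,6.5],[0,0,0]],[0,[0,0,6.5],[0,0,0]],[255,[0,0,6.5],[0,0,0]],[255,[0,0,6.5],[0,0,0]],[255,[0,0,6.5],[0,0,0]],[255,[0,0,6.5],[0,0,0]],[255,[0,0,6.5],[0,0,0]],[255,[0,0,6.5],[0,0,0]],[255,[0,0,6.5],[0,0,0]]]}}

```text
clock: 13.57
eef_pos: [444.7, -201.5, 58.1]
tcp_rot: [3.139, 0.001, 1.571]
contact_force: [-0.8, 2.2, 10.2]
opening: 0.713
```

{"fn": "play_rows", "kwargs": {"rows": [[255,[0,0,-1],[0,0,0]],[255,[0,0,-4],[0,0,0]],[255,[0,0,-8],[0,0,0]],[255,[0,0,-11],[0,0,0]],[255,[0,0,-13],[0,0,0]],[255,[0,0,-13.5],[0,0,0]],[255,[0,0,-13.5],[0,0,0]],[255,[0,0,-13.5],[0,0,0]],[255,[0,0,-13.5],[0,0,0]]]}}

```text
clock: 14.32
eef_pos: [442.7, -200.7, 189.7]
tcp_rot: [-3.139, -0.001, 1.571]
contact_force: [-0.8, 0.2, -3.9]
opening: 0.712
```

```bash
python3 - <<'E'
from fit import *
look('w12');print(readout.sense()['eef_pos']); p=inhand('w12','corner',-.767,38)
goto([638.9,-82.7,190],np.pi/2-np.radians(-26.8)+p[2]-0 if 0 else np.pi/2+np.radians(-26.8)-p[2])
E
```

```text
14.3167 [ 442.7  -200.74  189.73] [-3.1392e+00 -1.1000e-03  1.5708e+00] [-0.77  0.16 -3.91] 0.7115757821341453
[ 442.67996012 -200.70997044  189.57876769]
top z 222.85512970356652 rel 33.27636201278278 slope deg [-0.74037923  0.34397277]
foot [ 442.80464671 -200.71116599   -0.77040854] -44.141157924640915 -228.79010009765625 rel tcp [ 0.12468659 -0.00119555] top z 222.91722847642515
shift cm [11.8  19.62 -0.08] rot [-0.003 -0.002 -0.303] dist 228.9734364716259
```

View pics/ow12.png

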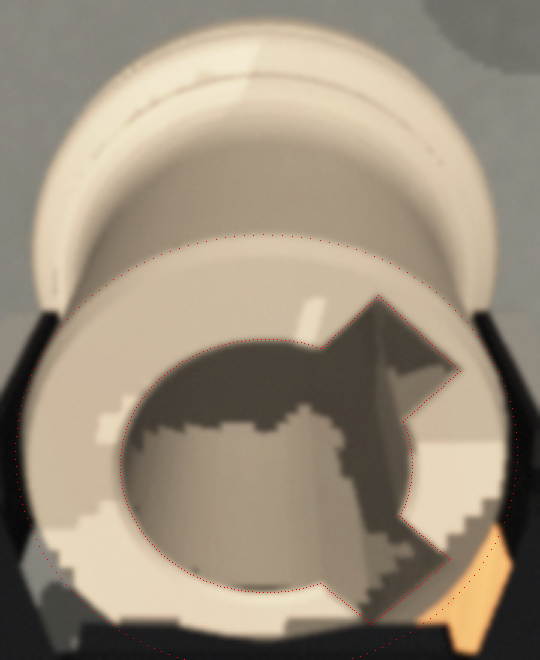

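{"fn": "play_rows", "kwargs": {"rows": [[255,[1,1.7,0],[0,0,0]],[255,[3,5,0],[0,0,-0.08]],[255,[5,8.4,0],[0,0,-0.15]],[255,[7,11.7,0],[0,0,-0.22]],[255,[9,15,0],[0,0,-0.28]],[255,[11,18.3,0],[0,0,-0.303]],[255,[11.8,19.6,0],[0,0,-0.303]],[255,[11.8,19.6,0],[0,0,-0.303]],[255,[11.8,19.6,0],[0,0,-0.303]],[255,[11.8,19.6,0],[0,0,-0.303]],[255,[11.8,19.6,0],[0,0,-0.303]]]}}

```text
clock: 15.28
eef_pos: [638.5, -83.8, 190.3]
tcp_rot: [-3.14, -0.001, 1.873]
contact_force: [-0.3, -0.1, -3.0]
opening: 0.709
```

```bash
python3 - <<'E'
from fit import *
look('w13a');look('w13');print(readout.sense()['eef_pos']); p=inhand('w13','corner',np.radians(-26.8),38)
d=np.array([638.9-p[0],-82.7-p[1],0]); s=readout.sense(); print(Ro.from_euler('xyz',s['tcp_rot']).inv().apply(d)/10)
E
```

```text
15.2833 [638.46 -83.8  190.26] [-3.1396e+00 -7.0000e-04  1.8731e+00] [-0.3  -0.08 -2.97] 0.708910109779341
15.3333 [638.66 -83.91 190.66] [-3.1403e+00 -4.0000e-04  1.8729e+00] [-0.39  0.49 -3.71] 0.7131529409872244
[638.91970011 -83.90145552 190.9730328 ]
top z 223.73200158436072 rel 32.75896878106286 slope deg [-0.72139615  0.07313464]
foot [ 6.38820544e+02 -8.38003985e+01 -4.70150241e-01] -26.937624550198848 -200.47816467285156 rel tcp [-0.09915587  0.10105701] top z 223.7874678963319
[ 1.02696432e-01  4.03155538e-02 -5.64196502e-06]
```

View pics/ow13.png

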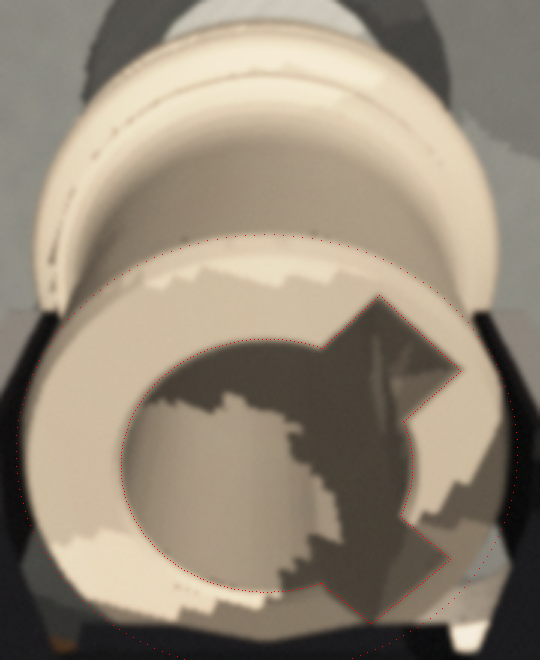

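{"fn": "play_rows", "kwargs": {"rows": [[255,[0.1,0.04,1],[0,0,0]],[255,[0.1,0.04,3],[0,0,0]],[255,[0.1,0.04,5],[0,0,0]],[255,[0.1,0.04,5.5],[0,0,0]],[255,[0.1,0.04,5.8],[0,0,0]],[255,[0.1,0.04,6.1],[0,0,0]],[255,[0.1,0.04,6.4],[0,0,0]],[255,[0.1,0.04,6.7],[0,0,0]],[255,[0.1,0.04,6.9],[0,0,0]],[255,[0.1,0.04,6.9],[0,0,0]]]}}

```text
clock: 16.22
eef_pos: [639.9, -82.1, 122.2]
tcp_rot: [3.141, 0.0, 1.874]
contact_force: [0.0, -0.7, -3.7]
opening: 0.708
```

{"fn": "play_rows", "kwargs": {"rows": [[255,[0,0,0.25],[0,0,0]],[255,[0,0,0.5],[0,0,0]],[255,[0,0,0.75],[0,0,0]],[255,[0,0,1.0],[0,0,0]],[255,[0,0,1.0],[0,0,0]]]}}

```text
clock: 16.63
eef_pos: [639.5, -82.1, 111.5]
tcp_rot: [-3.141, -0.0, 1.874]
contact_force: [-0.2, -0.7, -3.8]
opening: 0.711
```

Free again below the key tops (base at about 52 mm). Lowering on.

{"fn": "play_rows", "kwargs": {"rows": [[255,[0,0,0.4],[0,0,0]],[255,[0,0,0.8],[0,0,0]],[255,[0,0,1.2],[0,0,0]],[255,[0,0,1.6],[0,0,0]],[255,[0,0,2.0],[0,0,0]],[255,[0,0,2.4],[0,0,0]],[255,[0,0,2.7],[0,0,0]],[255,[0,0,3.0],[0,0,0]],[255,[0,0,3.05],[0,0,0]],[255,[0,0,3.1],[0,0,0]],[255,[0,0,3.1],[0,0,0]]]}}

```text
clock: 17.55
eef_pos: [640.0, -82.1, 81.2]
tcp_rot: [3.142, 0.0, 1.874]
contact_force: [-0.4, -0.3, -2.9]
opening: 0.711
```

{"fn": "play_rows", "kwargs": {"rows": [[255,[0,0,0.05],[0,0,0]],[255,[0,0,0.1],[0,0,0]],[255,[0,0,0.15],[0,0,0]],[255,[0,0,0.15],[0,0,0]]]}}

```text
clock: 17.88
eef_pos: [639.9, -82.1, 79.7]
tcp_rot: [-3.142, 0.0, 1.874]
contact_force: [-0.1, -1.4, -2.6]
opening: 0.709
```

{"fn": "play_rows", "kwargs": {"rows": [[255,[0,0,0.05],[0,0,0]],[255,[0,0,0.1],[0,0,0]],[255,[0,0,0.15],[0,0,0]],[255,[0,0,0.15],[0,0,0]]]}}

```text
clock: 18.22
eef_pos: [639.9, -82.2, 78.3]
tcp_rot: [3.142, 0.0, 1.874]
contact_force: [-0.8, 0.7, -1.4]
opening: 0.709
```

{"fn": "play_rows", "kwargs": {"rows": [[255,[0,0,0.05],[0,0,0]],[255,[0,0,0.1],[0,0,0]],[255,[0,0,0.1],[0,0,0]]]}}

```text
clock: 18.47
eef_pos: [639.9, -82.2, 78.2]
tcp_rot: [3.141, 0.0, 1.874]
contact_force: [-4.1, 0.8, 7.7]
opening: 0.709
```

Home (+7.7 N). Releasing.

{"fn": "play_rows", "kwargs": {"rows": [[150,[0,0,0],[0,0,0]],[60,[0,0,0],[0,0,0]],[0,[0,0,0],[0,0,0]],[0,[0,0,0],[0,0,0]],[0,[0,0,0],[0,0,0]],[0,[0,0,-3],[0,0,0]],[0,[0,0,-7],[0,0,0]],[0,[0,0,-11],[0,0,0]],[0,[0,0,-14.5],[0,0,0]],[0,[0,0,-14.5],[0,0,0]],[0,[0,0,-14.5],[0,0,0]],[0,[0,0,-14.5],[0,0,0]]]}}

```text
clock: 19.47
eef_pos: [639.5, -82.1, 221.7]
tcp_rot: [-3.141, -0.0, 1.874]
contact_force: [-0.1, 0.3, -0.9]
opening: 0.998
```

```bash
python3 - <<'E'
from fit import *
c,p,d=look('w14')
c,im,d=load('w14')
p,f=fitfoot(c,im,A['corner'],[639,-82,-.47],z=112); print(p,np.degrees(p[2]),f)
uv=np.mgrid[160:350,60:300].reshape(2,-1).T; dd=d[uv[:,1],uv[:,0]]; W=world_d(c,uv,dd)
rr=np.hypot(W[:,0]-p[0],W[:,1]-p[1]); m=(rr>20)&(rr<29)&(dd>0)&(W[:,2]>80); print('top z',np.median(W[m,2]),m.sum())
draw(c,im,[place(bore(A['corner'],112),*p),place(circ(31,112),*p)],(150,60,360,260),3,'ow14')
goto([456.6,218.2,200],np.pi/2)
c=calibration('top'); pp,dd=grab_frame('top'); save('t14',pp); 
save('t14c',cv2.resize(pp[170:285,345:450],None,fx=5,fy=5))
E
```

```text
19.4667 [639.53 -82.11 221.68] [-3.1412e+00 -2.0000e-04  1.8738e+00] [-0.1   0.31 -0.94] 0.9982151152369529
[ 6.39862764e+02 -8.20472319e+01 -4.68104469e-01] -26.820410463261023 -297.7496643066406
top z 111.4601777993 2202
shift cm [34.1  -8.45  2.12] rot [-0.002 -0.001  0.303] dist 351.9064687265704
```

View pics/ow14.png

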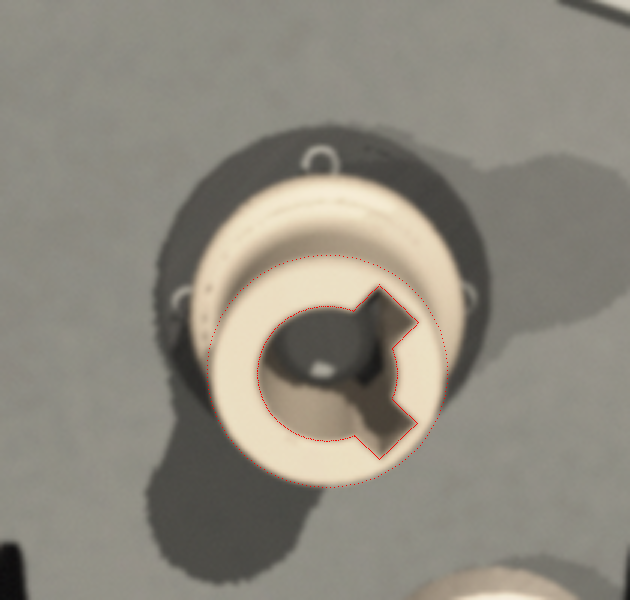

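View pics/t14c.png

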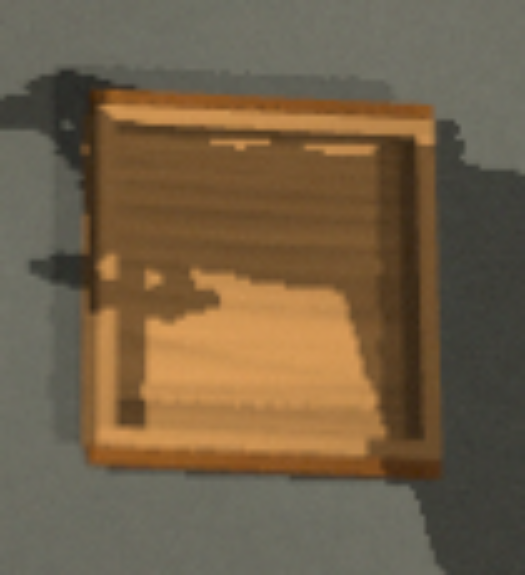

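Corner foot is home: top 111.5 mm, yaw -26.8°. The tray floor is centred near top pixel (398,227). Next, the odd foot.

{"fn": "play_rows", "kwargs": {"rows": [[0,[34.1,-8.45,2.1],[0,0,0.303]],[0,[34.1,-8.45,2.1],[0,0,0.303]],[0,[34.1,-8.45,2.1],[0,0,0.303]],[0,[34.1,-8.45,2.1],[0,0,0.303]],[0,[34.1,-8.45,2.1],[0,0,0.303]],[0,[34.1,-8.45,2.1],[0,0,0.303]],[0,[34.1,-8.45,2.1],[0,0,0.303]],[0,[34.1,-8.45,2.1],[0,0,0.303]],[0,[34.1,-8.45,2.1],[0,0,0.303]],[0,[34.1,-8.45,2.1],[0,0,0.303]],[0,[34.1,-8.45,2.1],[0,0,0.303]],[0,[34.1,-8.45,2.1],[0,0,0.303]]]}}

```text
clock: 20.57
eef_pos: [457.3, 217.6, 200.4]
tcp_rot: [-3.14, 0.001, 1.571]
contact_force: [0.1, -0.5, 0.5]
opening: 1.001
```

```bash
python3 - <<'E'
from fit import *
c,p,d=look('w15');goto([456.6,218.2,55],np.pi/2)
c,im,d=load('w15')
p,f=fitfoot(c,im,A['odd'],[456.6,218.2,-.128],z=92); print(p,np.degrees(p[2]),f)
c=calibration('top'); print(world_z(c,[[398.3,226.7]],5),world_z(c,[[397.9,226.9]],38))
E
```

```text
20.5667 [457.33 217.62 200.35] [-3.1404e+00  1.0000e-03  1.5713e+00] [ 0.12 -0.47  0.49] 1.0012946902783852
shift cm [ 0.1  -0.09 14.56] rot [-0.001  0.001 -0.   ] dist 145.56518437992162
[ 4.56536283e+02  2.18262970e+02 -1.29431243e-01] -7.4158639409586575 -307.24053955078125
[[ 553.37856632 -424.19920212    5.        ]] [[ 548.64669337 -412.16208823   38.        ]]
```

{"fn": "play_rows", "kwargs": {"rows": [[0,[0,0,2],[0,0,0]],[0,[0,0,6],[0,0,0]],[0,[0,0,10],[0,0,0]],[0,[0,0,13.5],[0,0,0]],[0,[0,0,14.5],[0,0,0]],[0,[0,0,14.5],[0,0,0]],[0,[0,0,14.5],[0,0,0]],[255,[0,0,14.5],[0,0,0]],[255,[0,0,14.5],[0,0,0]],[255,[0,0,14.5],[0,0,0]],[255,[0,0,14.5],[0,0,0]],[255,[0,0,14.5],[0,0,0]]]}}

```text
clock: 21.62
eef_pos: [458.7, 218.6, 58.4]
tcp_rot: [3.139, -0.001, 1.571]
contact_force: [-2.4, -1.5, 7.6]
opening: 0.712
```

{"fn": "play_rows", "kwargs": {"rows": [[255,[0,0,0],[0,0,0]],[255,[0,0,0],[0,0,0]],[255,[0,0,-1],[0,0,0]],[255,[0,0,-4],[0,0,0]],[255,[0,0,-8],[0,0,0]],[255,[0,0,-12],[0,0,0]],[255,[0,0,-16],[0,0,0]],[255,[0,0,-18],[0,0,0]],[255,[0,0,-18],[0,0,0]],[255,[0,0,-18],[0,0,0]]]}}

```text
clock: 22.45
eef_pos: [458.0, 218.4, 238.2]
tcp_rot: [3.138, -0.002, 1.571]
contact_force: [-1.0, 0.0, -4.2]
opening: 0.71
```

```bash
python3 - <<'E'
from fit import *
look('w16');print(readout.sense()['eef_pos']); p=inhand('w16','odd',-.13,38)
goto([552,-310,235],np.pi/2)
E
```

```text
22.45 [457.95 218.37 238.21] [ 3.1380e+00 -1.7000e-03  1.5709e+00] [-0.98  0.   -4.19] 0.7097948974348955
[457.0215193  217.91815234 236.47780027]
top z 271.46577203101384 rel 34.98797175612728 slope deg [-0.87534136  0.12419619]
foot [ 4.58140860e+02  2.17886307e+02 -1.19102755e-01] -6.824085194235613 -215.2582550048828 rel tcp [ 1.11934056 -0.03184491] top z 271.57788231569214
shift cm [-52.79   9.5    0.14] rot [ 0.001 -0.     0.   ] dist 536.396002274479
```

{"fn": "play_rows", "kwargs": {"rows": [[255,[-1.5,0.3,0],[0,0,0]],[255,[-5,1,0],[0,0,0]],[255,[-9,1.6,0],[0,0,0]],[255,[-13,2.3,0],[0,0,0]],[255,[-17,3,0],[0,0,0]],[255,[-21,3.8,0],[0,0,0]],[255,[-25,4.5,0],[0,0,0]],[255,[-29,5.2,0],[0,0,0]],[255,[-33,6,0],[0,0,0]],[255,[-37,6.7,0],[0,0,0]],[255,[-41,7.4,0],[0,0,0]],[255,[-45,8.1,0],[0,0,0]]]}}

```text
clock: 23.5
eef_pos: [537.1, -233.5, 233.8]
tcp_rot: [-3.138, -0.002, 1.571]
contact_force: [1.0, -0.4, -2.3]
opening: 0.708
```

{"fn": "play_rows", "kwargs": {"rows": [[255,[-4,0.7,0],[0,0,0]],[255,[-7,1.2,0],[0,0,0]],[255,[-7.8,1.4,0],[0,0,0]],[255,[-7.8,1.4,0],[0,0,0]]]}}

```text
clock: 23.83
eef_pos: [551.5, -311.7, 233.5]
tcp_rot: [-3.138, -0.001, 1.568]
contact_force: [-0.1, 0.3, -3.4]
opening: 0.705
```

```bash
python3 - <<'E'
from fit import *
c,p,d=look('w17')
uv=np.mgrid[0:512,0:384].reshape(2,-1).T; dd=d[uv[:,1],uv[:,0]]; W=world_d(c,uv,dd)
m=(dd>0)&(W[:,2]>33)&(W[:,2]<42)&(W[:,1]<-300)
print('rim',m.sum(),W[m].min(0),W[m].max(0))
E
```

```text
23.8333 [ 551.48 -311.7   233.55] [-3.1384e+00 -1.4000e-03  1.5681e+00] [-0.1   0.3  -3.39] 0.705277587200464
rim 1861 [ 450.61549279 -511.26393898   33.00611862] [ 660.84058615 -311.53520728   39.96595314]
```

View pics/w17.png

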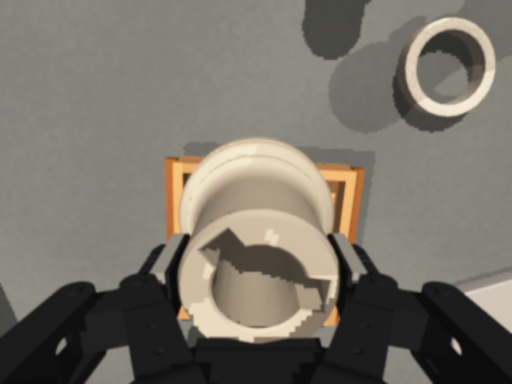

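```bash
python3 - <<'E'
from fit import *
for n in ('top',):
    c=calibration('top'); p,d=grab_frame('top'); uv=np.mgrid[340:460,170:290].reshape(2,-1).T
    if 1:
        z=np.load('f_top.npz'); d=z['d']
    dd=d[uv[:,1],uv[:,0]]; W=world_d(c,uv,dd); m=(dd>0)&(W[:,2]>30)&(W[:,2]<46)
    print(m.sum(),cv2.minAreaRect(W[m][:,:2].astype(np.float32)), np.median(W[m,2]), np.percentile(W[m,:2],[0.5,99.5],axis=0))
c,im,d=load('w17'); uv=np.mgrid[150:380,140:330].reshape(2,-1).T; dd=d[uv[:,1],uv[:,0]]; W=world_d(c,uv,dd); m=(dd>0)&(W[:,2]>35)&(W[:,2]<41)
print(m.sum(),np.percentile(W[m,:2],[1,50,99],axis=0))
E
```

```text
1470 ((551.7407836914062, -412.2132263183594), (194.70388793945312, 212.52700805664062), 86.42738342285156) 36.562458538520104 [[ 445.94940742 -511.41554467]
 [ 659.71628033 -312.67712703]]
1770 [[ 457.31464677 -509.4776589 ]
 [ 629.27088098 -343.31326844]
 [ 651.1897908  -312.38888012]]
```

Tray centre is about (552, -412). Moving over it and lowering.

{"fn": "play_rows", "kwargs": {"rows": [[255,[-3,0,0],[0,0,0]],[255,[-6.5,0,0],[0,0,0]],[255,[-9.5,0,0],[0,0,0]],[255,[-10.1,0,2],[0,0,0]],[255,[-10.1,0,5],[0,0,0]],[255,[-10.1,0,8],[0,0,0]],[255,[-10.1,0,11],[0,0,0]],[255,[-10.1,0,13.5],[0,0,0]],[255,[-10.1,0,15.5],[0,0,0]],[255,[-10.1,0,16.3],[0,0,0]],[255,[-10.1,0,16.3],[0,0,0]],[255,[-10.1,0,16.3],[0,0,0]]]}}

```text
clock: 24.93
eef_pos: [552.8, -410.0, 73.6]
tcp_rot: [-3.141, -0.0, 1.572]
contact_force: [0.8, -0.3, -2.9]
opening: 0.709
```

```bash
python3 - <<'E'
from fit import *
look('w18');print(readout.sense()['eef_pos'])
E
```

```text
24.9333 [ 552.83 -409.95   73.61] [-3.1414e+00 -3.0000e-04  1.5718e+00] [ 0.76 -0.3  -2.95] 0.708516501783649
[ 553.32064294 -410.62481274   74.51648073]
```

View pics/w18.png

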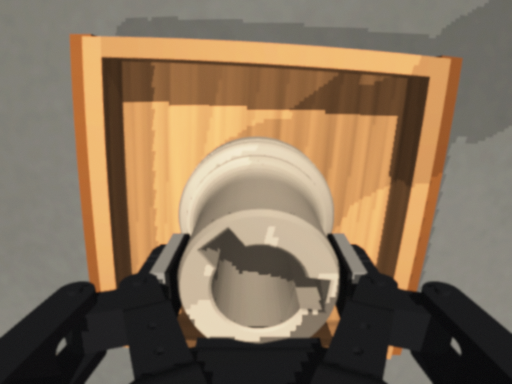

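The foot is centred between the tray walls, about 10 mm above the floor. Lowering to touch.

{"fn": "play_rows", "kwargs": {"rows": [[255,[0,0,0.2],[0,0,0]],[255,[0,0,0.4],[0,0,0]],[255,[0,0,0.6],[0,0,0]],[255,[0,0,0.75],[0,0,0]],[255,[0,0,0.85],[0,0,0]],[255,[0,0,0.95],[0,0,0]],[255,[0,0,0.95],[0,0,0]]]}}

```text
clock: 25.57
eef_pos: [553.0, -411.6, 68.3]
tcp_rot: [3.14, 0.001, 1.571]
contact_force: [-10.7, 6.5, 31.2]
opening: 0.71
```

{"fn": "play_rows", "kwargs": {"rows": [[255,[0,0,0.05],[0,0,0]],[255,[0,0,0.1],[0,0,0]],[255,[0,0,0.1],[0,0,0]]]}}

```text
clock: 25.82
eef_pos: [553.1, -411.6, 68.3]
tcp_rot: [3.14, 0.002, 1.571]
contact_force: [-13.2, 8.2, 38.0]
opening: 0.71
```

Contact came about 4 mm earlier than expected, with 38 N. I'll back off and look.

{"fn": "play_rows", "kwargs": {"rows": [[255,[0,0,-0.2],[0,0,0]],[255,[0,0,-0.35],[0,0,0]],[255,[0,0,-0.35],[0,0,0]]]}}

```text
clock: 26.07
eef_pos: [553.0, -411.5, 68.5]
tcp_rot: [3.14, 0.001, 1.571]
contact_force: [-4.5, 3.3, 14.9]
opening: 0.707
```

```bash
python3 - <<'E'
from fit import *
look('w19');print(readout.sense()['eef_pos']); p=inhand('w19','odd',-.12,34)
pp,d=grab_frame('side'); save('s19',cv2.resize(pp[180:384,220:470],None,fx=3,fy=3,interpolation=cv2.INTER_CUBIC)[:600])
E
```

```text
26.0667 [ 553.05 -411.5    68.5 ] [3.1398e+00 1.4000e-03 1.5706e+00] [-4.54  3.27 14.86] 0.7067847452696323
[ 553.02816357 -411.49497384   68.47880465]
top z 101.75276027534511 rel 33.27395562842567 slope deg [-0.92048237  0.01224266]
foot [ 5.53148059e+02 -4.11879611e+02 -1.17603310e-01] -6.738173296382275 -221.7427520751953 rel tcp [ 0.11989538 -0.38463698] top z 101.84390366623829
```

View pics/s19.png

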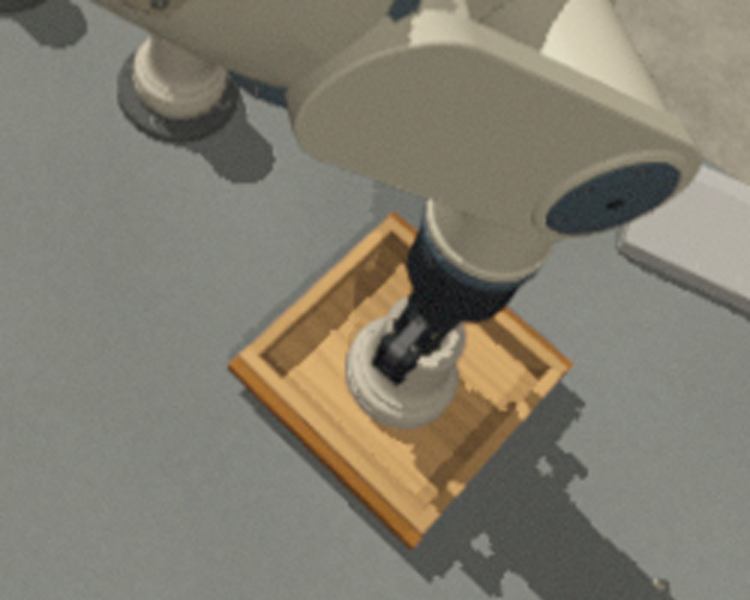

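View pics/ow19.png

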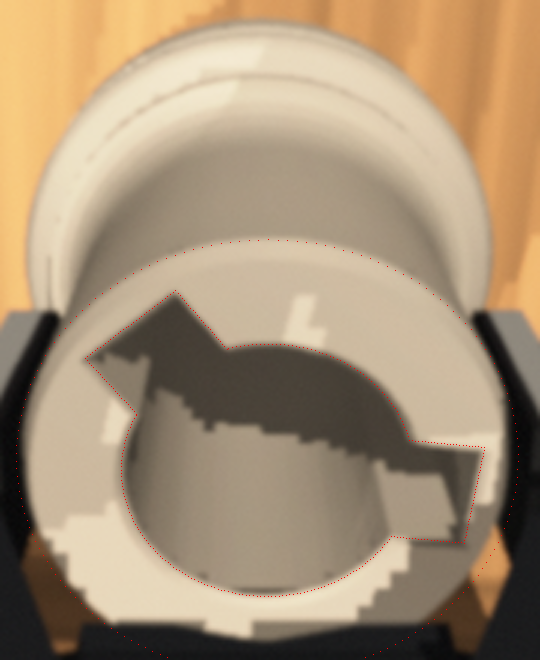

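```bash
python3 - <<'E'
from fit import *
for n in('w18','w19'):
    c,im,d=load(n); uv=np.mgrid[130:390:2,60:240:2].reshape(2,-1).T; dd=d[uv[:,1],uv[:,0]]; W=world_d(c,uv,dd)
    for lo in range(480,640,20):
        m=(dd>0)&(abs(W[:,0]-lo-10)<10)&(W[:,2]<20)&(W[:,1]<-330)&(W[:,1]>-485)
        print(n,lo,m.sum(),np.percentile(W[m,2],[5,50,95]).round(2) if m.sum() else '')
E
```

```text
w18 480 1271 [ 8.47  9.56 10.57]
w18 500 846 [ 8.55  9.57 10.67]
w18 520 616 [ 8.45  9.58 10.74]
w18 540 542 [ 8.57  9.55 10.78]
w18 560 589 [ 8.49  9.54 10.65]
w18 580 787 [ 8.54  9.59 10.69]
w18 600 1247 [ 8.36  9.53 10.62]
w18 620 965 [ 8.49  9.53 10.82]
w19 480 1335 [ 8.51  9.56 10.6 ]
w19 500 937 [ 8.52  9.57 10.65]
w19 520 649 [ 8.46  9.59 10.75]
w19 540 593 [ 8.46  9.66 11.01]
w19 560 633 [ 8.47  9.6  10.79]
w19 580 846 [ 8.42  9.58 10.69]
w19 600 1324 [ 8.44  9.52 10.56]
w19 620 885 [ 8.37  9.56 10.71]
```

Depth puts the tray's actual floor at about 9.6 mm, so the foot (base about 9.8 mm) is standing on it. I'll ease off the rest of the force and release.

{"fn": "play_rows", "kwargs": {"rows": [[255,[0,0,-0.1],[0,0,0]],[255,[0,0,-0.12],[0,0,0]],[170,[0,0,-0.12],[0,0,0]],[100,[0,0,-0.12],[0,0,0]],[40,[0,0,-0.12],[0,0,0]],[0,[0,0,-0.12],[0,0,0]],[0,[0,0,-0.12],[0,0,0]],[0,[0,0,-0.12],[0,0,0]],[0,[0,0,-3],[0,0,0]],[0,[0,0,-7],[0,0,0]],[0,[0,0,-11],[0,0,0]],[0,[0,0,-14],[0,0,0]]]}}

```text
clock: 27.17
eef_pos: [553.0, -411.3, 209.2]
tcp_rot: [3.14, 0.001, 1.571]
contact_force: [0.2, -0.6, 0.1]
opening: 0.998
```

{"fn": "play_rows", "kwargs": {"rows": [[0,[3,-3,-4],[0,0,0]],[0,[6,-6,-8],[0,0,0]],[0,[9,-9,-10],[0,0,0]],[0,[12,-12,-10],[0,0,0]],[0,[15,-15,-10],[0,0,0]],[0,[15,-15,-10],[0,0,0]],[0,[15,-15,-10],[0,0,0]],[0,[15,-15,-10],[0,0,0]]]}}

```text
clock: 27.83
eef_pos: [401.8, -260.1, 307.0]
tcp_rot: [3.14, 0.001, 1.571]
contact_force: [1.0, -0.3, -0.2]
opening: 1.002
```

```bash
python3 - <<'E'
from fit import *
print(readout.sense()['eef_pos'])
c=calibration('top'); p,d=grab_frame('top'); save('t20',p); q,e=grab_frame('side'); save('s20',q)
uv=np.mgrid[340:460,170:290].reshape(2,-1).T; dd=d[uv[:,1],uv[:,0]]; W=world_d(c,uv,dd)
m=(dd>0)&(W[:,2]>96)&(W[:,2]<108); print('odd top',m.sum(),cv2.minEnclosingCircle(W[m][:,:2].astype(np.float32)),np.median(W[m,2]))
k=W[m]; k=k[abs(k[:,2]-np.median(k[:,2]))<4]; co=np.linalg.lstsq(np.c_[k[:,:2]-k[:,:2].mean(0),np.ones(len(k))],k[:,2],rcond=None)[0]; print('tilt deg',np.degrees(co[:2]))
for lo,hi,n in((480,0,''),):
    f=(dd>0)&(W[:,2]<20)&(abs(W[:,0]-552)<75)&(abs(W[:,1]+412)<75); print('floor',np.median(W[f,2]))
E
```

```text
[ 401.77221667 -260.0798475   306.99225283]
odd top 208 ((550.2255859375, -413.4303283691406), 31.830814361572266) 102.25572921057187
tilt deg [ 1.19747278 -0.70329366]
floor 10.189702191472406
```

View pics/t20.png

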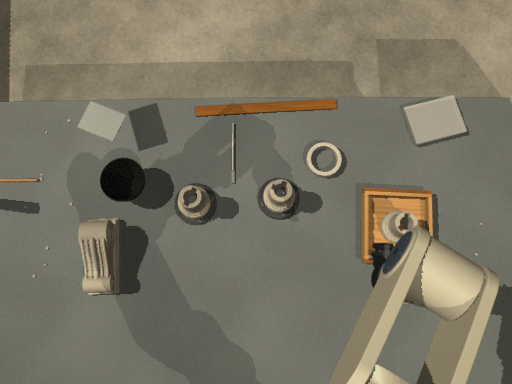

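View pics/s20.png

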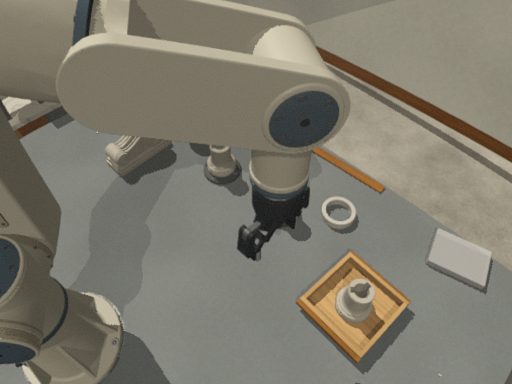

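The odd foot stands upright in the tray, its top near (403,226) in the top view. Both other feet sit on their gauges at (195,203) and (279,197). The bowl, bracket, tool and tape are where they started, and the arm is clear.

```bash
python3 -c "
from rig import r
print(r.sign_off())"
```

```text
the job is handed in; nothing more can be done
None
```

I sorted all three feet and handed the job in at about 28 s; sign-off gives no verdict.

| Foot | Where it is | Last check |
|---|---|---|
| Straight | Home on the gauge with opposite keys | Top at 111.5 mm (nominal 112), about 1.3 mm from the measured gauge axis |
| Corner | Home on the right-angle gauge | Top at 111.5 mm (nominal 112), about 1.2 mm from the measured axis, yaw -26.8° matching the gauge |
| Odd | Standing in the reject tray | Within about 2 mm of the tray centre, tilt about 1.4° from coarse depth readings |

- **Gauge forces:** I felt no resistance while lowering onto the gauges, and about 8 N on the wrist at final seating on each.
- **Bystanders and arm:** The bowl, bracket, tool and tape look unmoved in the final pictures. The arm was clear of everything at the end.
- **Tray floor disagreed:** The floor measured about 9.6–10 mm above the bench, not the stated 5 mm. The odd foot touched down about 5 mm early, and the wrist force reached 38 N before I backed off. Its underside sits at the measured floor height. If the judged floor point really is at 5 mm, the foot's centre would be about 51 mm above it, just under the 52 mm limit.

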